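# Load the inspection stage and roll it to its mark

## Task

Set the dark lens cell gently down, upright, in the middle of the light white tray that rests loose on the inspection stage, and let go of it. Then roll the ribbed thumbwheel in the stage's white housing with a fingertip on its exposed rim, pressing lightly, until the carriage's orange pointer lines up with the blue flag, and leave it there with the tray level and still in place on the carriage. Do not push the carriage, the tray or the loaded lens cell along by hand, and leave the jar and the parts bin where they are.

Things in the scene. Friction and masses are not known exactly. Their poses are not given: they have to be found in the camera images.
- base: Fixed inspection stage, grey plate 12 mm thick, x -125 to +165, y -150 to +150 mm; origin under it at table height. Its y axis is the carriage's line of travel. White wheel housing: x -120 to -50, y -55 to +55 mm, top 56 mm above the table, with a 20 (x) x 52 (y) mm slot for the thumbwheel. Scale bar along y at x 138 to 158 mm, top at 40 mm. Place and yaw vary.
- wheel_top (a point): Fixed point on the base at the highest point of the thumbwheel's rim (base x -85, y 0), 66 mm above the table, 10 mm above the housing's top. The exposed rim spans 46 mm along y. A flat fingertip pressed down with 5 to 10 N and moved level along the base's y rolls the wheel; a lighter touch slips. One stroke moves it some 20 to 30 mm, so several are needed, lifting clear between.
- wheel: Ribbed dark thumbwheel, radius 32 mm, 16 mm thick, recessed in the housing; origin at its centre, 32 mm below point wheel_top; axle along the base's x. It has no give downward, is turned by friction, needs about 2 N along the rim and stays where it is left. It can turn 3.2 rad either way from its start (its rotation about x, negative as the rim's top goes to +y).
- carriage: Blue carriage 80 (x) x 70 (y) mm on two rods, moved only by the wheel; origin at table height under its middle, at base x +50 mm and base y 0 at the start; travel 80 mm either way along base y. Geared to the wheel: it moves the same way as the rim's top, 0.78 mm per mm of rim (25 mm per rad).
- pad (a point): Centre of the carriage's flat 50 x 50 mm top pad, 75 mm above the table, moves with the carriage (base x +50 mm). The tray rests on it and overhangs all round.
- pointer (a point): Top of the carriage's orange upright pointer blade (4 mm thick along y, 19 mm long along x), 70 mm above the table, at base x +128 mm; moves with the carriage; axes as the base's.
- flag_blue: Blue index flag fixed on the scale bar: clip 26 x 14 x 12 mm with an upright blade 4 mm thick along y, 34 mm tall in all; origin under it, 40 mm above the table, at base x +150 mm; axes as the base's. At the start 35 to 60 mm from the pointer, toward base +y or -y. Target: pointer at the same base y.
- flag_yellow: Yellow index flag of the same shape on the other side of the scale bar; not the target.
- tray: Loose light tray of white plastic, 120 (x) x 160 (y) mm, walls 14 mm tall and 3 mm thick, floor 3 mm, about 60 g, with a grey ring of 68 mm diameter around the middle of its floor; origin under its centre, 75 mm above the table. It tips off the pad if loaded more than about 30 mm off its middle.
- lens_cell: Loose dark metal cylinder, upright, 50 mm diameter, 62 mm tall, with a brass band low down, a light ring near the top and a glass top face; about 0.2 to 0.4 kg; origin under its centre. Stands on the table to one side of the stage.
- jar: Bystander: loose white jar with a steel cap, 60 mm diameter, 85 mm tall; origin under its centre. On the other side of the stage from the lens cell.
- parts_bin: Bystander: loose blue open bin 130 (x) x 200 (y) x 80 mm with boxes in it; origin under its centre, on the far left. (A fixed stack of clear boxes, 136 mm tall, fills the far right corner of the table.)
Mind the look-alikes: they are no part of the job. Leave any green look-alike of the lens_cell alone.

How it is judged:
By the outcome, as a careful person would: the job done as asked, in the order asked, and still so for the second after the job is handed in, with the robot touching nothing.
It also fails if it takes over 61 s, if anything falls off the work surface, if the arm or the gripper's body presses on something with over 40 N, if the wrist force passes 120 N, or if a joint passes its speed limit or range.

## Robot

A 6-joint arm with a two-finger parallel gripper is mounted at the origin on the work surface. World frame = base frame: x ahead of the robot, y to its left, z up, the work surface at z = 0. Lengths are in m, angles in rad, forces in N, time in s.
With the tool pointing down it reaches from about 0.25 to 0.725 m from the base axis. Payload 4 kg.
Tool frame: the origin (TCP) lies midway between the tips of the shut fingers; the grasp point (between the pads) lies bot.pinch_z behind it (bot.pinch_z is the distance from the TCP to the grasp point, in m); z points along the fingers, y is the direction in which the jaws open and shut (so a half turn about z gives the same grasp; the last joint's range is limited). The gripper opens to 85 mm and grips with 20 to 120 N. Pads are 22 mm wide; open, the fingers measure 114 mm over their backs; the gripper's body (76 mm by 85 mm) begins 54 mm behind the grasp point. The pads swing forward as they close: fully open they stand 13 mm farther back than shut.
Start: joints at [-1.193, 0.241, 0.005, 1.335, 0, 1.571], TCP at [0.184, -0.465, 0.2] pointing down, gripper open.
Joint ranges: [-2.72, 2.72], [-1.05, 1.87], [-1.09, 1.28], [-1.99, 2.15], [-1.42, 1.44], [-3.14, 3.14]. Speed limits (rad/s): [2.79, 2.79, 3.14, 3.14, 3.14, 3.14].

## Interface

Orientations are given as a unit quaternion [x, y, z, w].
In Python, from workcell import bot gives the robot as it stands. The module is installed in compiled form; this text tells all that it offers.
- The arm moves only by the tool move_arm, never from a script. Its argument "series" is a list that holds one entry, the list of rows, each a list of 7 numbers: the shift along the world's x, y, z in cm, then the turn, a rotation vector about the world's x, y, z in degrees, then the opening, from 0 (shut) to 1 (fully open). A call has exactly 5 rows; each row shifts and turns the pose as measured when the row begins; what a row does not reach is not made up. A row lasts 1/10 s, in which the tool goes at most 50 mm and 8.59 degrees, less where a joint would pass 70% of its speed; a pose out of reach is approached as far as the arm can. A call with a gripper value outside its range is refused whole. The fingers move at their own pace and stop on an object; the grip force is fixed at half the most. Time passes only in rows, so rows that do not move let the fingers close, or fill a call up. It gives the time, the measured TCP pose, the force and the opening at its end, in the units of the state.
- bot.get_obs(): the state, without advancing time (a new reading comes with each control period).
- bot.camera(name): name is "scene" or "top" or "wrist"; returns (picture, depth): 420x560x3 uint8, red, green, blue; 420x560 float32, m along the optical axis (not along the pixel's ray), 0 where there is no reading.
- bot.camera_info(name): a dict with "vfov" (degrees; the focal length in pixels is half the picture's height over the tangent of half this angle, whatever the lens; pixels are square), "cx", "cy" (the principal point, pixels), "cam_to_world" (4x4, takes a point from camera to world coordinates); the wrist camera has in their place "tool_from_camera" (4x4, takes a point from camera to tool coordinates, whose origin is the TCP and whose axes are the flange's). Camera axes: x right, y down, z forward; pixel columns grow to the right and rows downward; lengths in m; the calibration is good to about 2 mm. A picture is of the moment at which its call begins: read the wrist's pose just before it. camera_info takes no time and is no camera call.
- bot.job_done(): hands the job in, once; it reports no verdict.
Trained networks look in the newest picture that a camera, given by its name, has taken for a name from the list of things; names that differ only in an ending like _2 or _b are one class to them, and where a whole thing is asked for, a point or a joint stands for the part that bears it (a point fixed in the world has none). Each returns a list of dicts, best first, with "confidence" (0 to 1); they miss things now and then, are a little off and sometimes report something else, mostly with a low value. They report only what shows in the picture. A call takes as long as a camera call. They do not tell look-alikes from the thing itself.
- bot.find_in(camera, target): "at" ([x, y, z] in m, in world coordinates, good to about 4 mm: the middle of the surface that is visible of it).
The state is a dict: "clock": time; "joint_pos": joint angles; "joint_vel": joint speeds; "tau": joint torques, N m; "eef_pos": TCP position; "tool_rot": TCP orientation; "ft_force": force on the tool from outside, world axes, zero at the start; "ft_torque": the same for the moment, N m; "grip_width": finger opening in m.
Only numpy, scipy, OpenCV 4.12 (cv2) and the standard library are available. Lean on these libraries where they do the work, as an engineer would, in place of code of your own. Each camera call takes 0.05 s, during which the arm holds its last target.

## Working session

There is one attempt and no reset: what is moved stays moved. The work goes in short steps, Python scripts to look and compute and a tool call to move; the robot and the scene stay as the last step left them, time stands still between calls to the robot, and variables do not carry over. Pictures are saved under pics/ and viewed, and the job is handed in when it is done.

Besides the shell and the picture viewer there is one more tool, called as name(argument=value, ...), one argument or row to a line, values as JSON. move_arm: Moves the arm, as the interface text tells. Its arguments: {"type":"object","properties":{"series":{"type":"array","items":{"type":"array","items":{"type":"array","items":{"type":"number"}}}}},"required":["series"]}

```bash
mkdir -p pics; cat > h.py <<'E'
import numpy as np, cv2
from workcell import bot
from scipy.spatial.transform import Rotation as R
def pix2w(cam,u,v,d,info=None):
    i=info or bot.camera_info(cam); f=210/np.tan(np.radians(i['vfov'])/2)
    p=np.array([(u-i['cx'])/f*d,(v-i['cy'])/f*d,d,1.0]); return (np.array(i['cam_to_world'])@p)[:3]
def cloud(cam,depth):
    i=bot.camera_info(cam); f=210/np.tan(np.radians(i['vfov'])/2)
    v,u=np.mgrid[0:420,0:560]; P=np.stack([(u-i['cx'])/f*depth,(v-i['cy'])/f*depth,depth],-1)
    M=np.array(i['cam_to_world']); return P@M[:3,:3].T+M[:3,3]
def save(n,p): cv2.imwrite('pics/'+n,p[:,:,::-1])
E
python3 - <<'E'
from h import *
print(bot.get_obs()); print(bot.pinch_z)
for c in ['top','scene']:
    p,d=bot.camera(c); save(c+'0.png',p); np.savez(c+'0.npz',p=p,d=d)
    for t in ['lens_cell','tray','jar','wheel','pointer','flag_blue','flag_yellow','carriage','base']:
        print(c,t,[(np.round(r['at'],3).tolist(),round(r['confidence'],2)) for r in bot.find_in(c,t)][:3])
print(bot.get_obs()['clock'])
E
```

```text
{'clock': 0.0, 'joint_pos': array([-1.19301423e+00,  2.41392156e-01,  3.72187113e-03,  1.33521271e+00,
       -3.32148956e-06,  1.57082151e+00]), 'joint_vel': array([ 0.0014396 , -0.00056478, -0.0010108 , -0.00083156, -0.00106438,
        0.00065754]), 'tau': array([ 9.85876596e-06, -3.72316611e+01,  2.52408367e+01,  1.69524358e-02,
        3.34124707e-05,  6.94745509e-06]), 'eef_pos': array([ 0.18416905, -0.46408813,  0.19882254]), 'tool_rot': array([ 9.82214896e-01,  1.87757318e-01, -1.97550697e-04, -1.02446194e-03]), 'ft_force': array([ 0.16329766, -0.49726336, -0.41923577]), 'ft_torque': array([-0.02706773,  0.03437857, -0.05421225]), 'grip_width': 0.08526609557053225}
0.0187
top lens_cell [([0.428, 0.433, 0.061], 0.89), ([0.45, 0.335, 0.061], 0.64)]
top tray [([0.634, -0.014, 0.08], 0.87)]
top jar [([0.492, -0.312, 0.086], 0.73)]
top wheel [([0.499, -0.024, 0.059], 0.52)]
top pointer []
top flag_blue [([0.56, -0.01, 0.012], 0.48)]
top flag_yellow [([0.735, -0.051, 0.05], 0.62)]
top carriage []
top base [([0.56, -0.014, 0.008], 0.8)]
scene lens_cell [([0.467, 0.354, 0.059], 0.84), ([0.44, 0.449, 0.064], 0.68)]
scene tray [([0.642, -0.008, 0.083], 0.74)]
scene jar [([0.509, -0.301, 0.063], 0.84)]
scene wheel [([0.5, -0.015, 0.066], 0.66)]
scene pointer [([0.467, 0.353, 0.058], 0.7), ([0.703, -0.002, 0.048], 0.64)]
scene flag_blue [([0.5, -0.015, 0.068], 0.73)]
scene flag_yellow [([0.737, -0.048, 0.05], 0.43)]
scene carriage [([0.702, 0.003, 0.048], 0.53)]
scene base [([0.617, 0.035, 0.008], 0.56)]
1.0
```

View pics/top0.png

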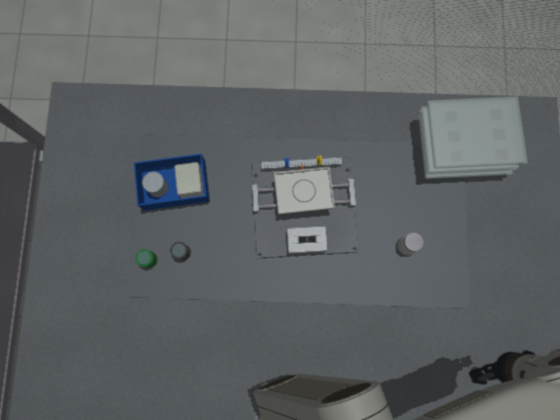

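View pics/scene0.png

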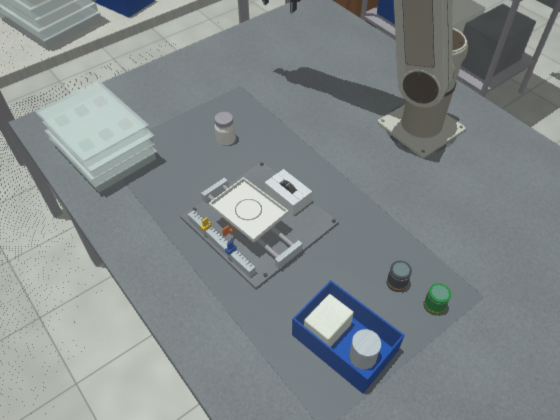

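The lens-cell candidates in the top view are the dark cylinder at (180,251) and the green one at (145,259). The jar at (410,243) and the white cylinder in the bin at (154,184) don't match. I choose the dark one, and will check it in a close crop.

```bash
python3 - <<'E'
from h import *
z=np.load('top0.npz');p,d=z['p'],z['d']; s=np.load('scene0.npz')
a=cv2.resize(p[145:265,240:365],None,fx=4,fy=4,interpolation=cv2.INTER_CUBIC)
b=cv2.resize(p[235:275,125:205],None,fx=3.5,fy=3.5,interpolation=cv2.INTER_CUBIC)
c=np.zeros((480,800,3),np.uint8); c[:480,:500]=a; c[:140,500:780]=b
e=cv2.resize(s['p'][250:320,380:460],None,fx=3.5,fy=3.5); c[150:150+245,500:780]=e
save('crop0.png',c)
C=cloud('top',d)
def seg(m,name):
    P=C[m]; print(name,len(P),np.median(P,0).round(4),P.min(0).round(3),P.max(0).round(3))
    return P
reg=np.zeros(d.shape,bool); reg[235:270,165:197]=1
P=seg(reg&(C[...,2]>0.055)&(C[...,2]<.07),'cell top'); print((P.min(0)+P.max(0))/2)
reg[:]=0; reg[160:222,265:340]=1
m=reg&(C[...,2]>0.072)&(C[...,2]<.1); T=seg(m,'tray')
r=cv2.minAreaRect((T[:,:2]*1000).astype(np.float32)); print(r)
reg[:]=0; reg[220:260,275:340]=1
m=reg&(C[...,2]>0.05)&(C[...,2]<.075); T=seg(m,'housing'); print(cv2.minAreaRect((T[:,:2]*1000).astype(np.float32)))
reg[:]=0; reg[140:265,240:365]=1
m=reg&(C[...,2]>0.007); T=seg(m,'base'); print(cv2.minAreaRect((T[:,:2]*1000).astype(np.float32)))
i=bot.camera_info('top');print(i)
hsv=cv2.cvtColor(p,cv2.COLOR_RGB2HSV); reg[:]=0; reg[150:175,260:345]=1
for n,lo,hi in [('blue',100,130),('yel',20,32),('or',2,16)]:
    m=reg&(hsv[...,0]>=lo)&(hsv[...,0]<=hi)&(hsv[...,1]>120)&(hsv[...,2]>70)
    v,u=np.nonzero(m); print(n,list(zip(u,v)),C[m].round(3).tolist()[:20])
E
```

```text
cell top 234 [0.4541 0.3439 0.0618] [0.43  0.321 0.055] [0.478 0.367 0.07 ]
[0.45400606 0.34407094 0.06239671]
tray 2227 [ 0.6372 -0.0088  0.0785] [ 0.566 -0.095  0.072] [0.721 0.077 0.098]
((651.142822265625, -5.976692199707031), (152.42735290527344, 160.64193725585938), 8.12297248840332)
housing 875 [ 0.4981 -0.0213  0.0561] [ 0.459 -0.078  0.05 ] [0.539 0.035 0.073]
((498.72344970703125, -21.472999572753906), (71.47489166259766, 110.44451141357422), 5.531233310699463)
base 9341 [ 0.595  -0.0088  0.0199] [ 0.283 -0.192  0.007] [0.819 0.189 1.596]
((548.8999633789062, -8.8037109375), (527.5408325195312, 381.506103515625), 1.863847255706787)
{'vfov': 42.551263835518554, 'cx': 280.1241745217897, 'cy': 202.35754889969988, 'cam_to_world': array([[ 0.03415665, -0.97842517,  0.20375847,  0.28334442],
       [-0.99940494, -0.03245851,  0.01167121,  0.04176307],
       [-0.00480571, -0.20403587, -0.97895162,  1.59575076],
       [ 0.        ,  0.        ,  0.        ,  1.        ]])}
blue [(np.int64(285), np.int64(158)), (np.int64(286), np.int64(158)), (np.int64(287), np.int64(158)), (np.in
[... 2451 characters left out ...]
0.741, -0.049, 0.08], [0.74, -0.052, 0.084], [0.745, -0.045, 0.055], [0.744, -0.047, 0.06], [0.742, -0.05, 0.065], [0.742, -0.053, 0.067], [0.746, -0.057, 0.054], [0.742, -0.045, 0.054], [0.743, -0.048, 0.052], [0.739, -0.05, 0.067], [0.736, -0.052, 0.075], [0.739, -0.048, 0.056], [0.738, -0.05, 0.061], [0.735, -0.053, 0.071], [0.737, -0.048, 0.051], [0.734, -0.05, 0.061], [0.732, -0.053, 0.069], [0.734, -0.048, 0.052]]
or [(np.int64(302), np.int64(166)), (np.int64(301), np.int64(167)), (np.int64(302), np.int64(167)), (np.int64(301), np.int64(168)), (np.int64(302), np.int64(168))] [[0.712, -0.0, 0.07], [0.72, 0.001, 0.028], [0.707, -0.0, 0.075], [0.721, 0.001, 0.015], [0.706, -0.001, 0.069]]
```

View pics/crop0.png

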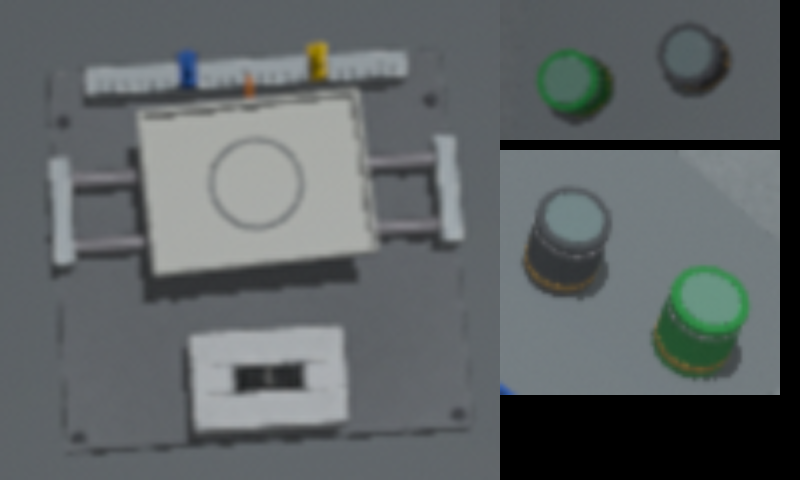

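Close crop: the dark cell with the brass band and light ring is at (180,251) and the green look-alike is left of it. The blue flag is on the +y side of the orange pointer. Now moving over the dark cell.

move_arm(
  series=[
    [[1.5, 4.7, 0, 0, 0, 8.5, 1], [1.5, 4.7, 0, 0, 0, 8.5, 1], [1.5, 4.7, 0, 0, 0, 8.5, 1], [1.5, 4.7, 0, 0, 0, 8.5, 1], [1.5, 4.7, 0, 0, 0, 8.5, 1]],
  ],
)

```text
clock: 1.5
eef_pos: [0.2593, -0.2296, 0.1981]
tool_rot: [0.845, 0.535, 0.001, 0.001]
ft_force: [1.2, 0.1, 0.4]
grip_width: 0.0854
```

move_arm(
  series=[
    [[1.5, 4.7, 0, 0, 0, 8.5, 1], [1.5, 4.7, 0, 0, 0, 8.5, 1], [1.5, 4.7, 0, 0, 0, 8.5, 1], [1.5, 4.7, 0, 0, 0, 8.5, 1], [1.5, 4.7, 0, 0, 0, 8.5, 1]],
  ],
)

```text
clock: 2.0
eef_pos: [0.334, 0.0094, 0.2]
tool_rot: [0.59, 0.807, 0.004, 0.004]
ft_force: [1.7, -1.4, -0.1]
grip_width: 0.0859
```

move_arm(
  series=[
    [[1.5, 4.7, 0, 0, 0, 0, 1], [1.5, 4.7, 0, 0, 0, 0, 1], [1.5, 4.7, 0, 0, 0, 0, 1], [1.5, 4.7, 0, 0, 0, 0, 1], [0, 0, 0, 0, 0, 0, 1]],
  ],
)

```text
clock: 2.5
eef_pos: [0.3947, 0.2058, 0.2012]
tool_rot: [0.585, 0.811, 0.007, 0.006]
ft_force: [-1.1, -0.7, -0.2]
grip_width: 0.0857
```

move_arm(
  series=[
    [[1.9, 4.5, 0, 0, 0, 0, 1], [1.8, 4.4, 0, 0, 0, 0, 1], [1.3, 3.0, 0, 0, 0, 0, 1], [0, 0, 0, 0, 0, 0, 1], [0, 0, 0, 0, 0, 0, 1]],
  ],
)

```text
clock: 3.0
eef_pos: [0.4422, 0.3229, 0.1991]
tool_rot: [0.584, 0.811, 0.004, 0.006]
ft_force: [0.2, -0.3, 0.6]
grip_width: 0.0851
```

```bash
cat >> h.py <<'E'
def wcloud(depth,o):
    i=bot.camera_info('wrist'); f=210/np.tan(np.radians(i['vfov'])/2)
    T=np.eye(4);T[:3,:3]=R.from_quat(o['tool_rot']).as_matrix();T[:3,3]=o['eef_pos']; M=T@np.array(i['tool_from_camera'])
    v,u=np.mgrid[0:420,0:560]; P=np.stack([(u-i['cx'])/f*depth,(v-i['cy'])/f*depth,depth],-1)
    return P@M[:3,:3].T+M[:3,3]
def tilt(o):
    r=R.from_quat(o['tool_rot']); z=r.as_matrix()[:,2]; c=np.cross(z,[0,0,-1]); y=r.as_matrix()[:,1]
    return np.degrees(c).round(2), round(np.degrees(np.arctan2(y[1],y[0])),1)
E
python3 - <<'E'
from h import *
o=bot.get_obs(); p,d=bot.camera('wrist'); save('w1.png',p); np.savez('w1.npz',p=p,d=d)
print(o['eef_pos'],tilt(o),bot.camera_info('wrist'))
C=wcloud(d,o)
m=(C[...,2]>0.055)&(C[...,2]<.068)&(d>0)&(np.hypot(C[...,0]-.454,C[...,1]-.344)<.045)
P=C[m]; print(len(P)); print(cv2.minEnclosingCircle((P[:,:2]*1000).astype(np.float32)),P.mean(0))
print([(r['at'],r['confidence']) for r in bot.find_in('wrist','lens_cell')])
E
```

```text
[0.44220538 0.32293267 0.19914932] (array([0.06, 0.81, 0.  ]), np.float64(18.5)) {'vfov': 60.21039685598653, 'cx': 274.5201844272333, 'cy': 212.02599392210504, 'tool_from_camera': array([[ 4.49619029e-04, -9.66456050e-01, -2.56831660e-01,
         6.56044448e-02],
       [ 9.99999032e-01,  7.72797798e-04, -1.15739825e-03,
        -8.42404929e-05],
       [ 1.31705348e-03, -2.56830891e-01,  9.66455461e-01,
        -1.72878397e-01],
       [ 0.00000000e+00,  0.00000000e+00,  0.00000000e+00,
         1.00000000e+00]])}
2561
((454.1307067871094, 345.2416687011719), 25.065053939819336) [0.4537929  0.34572868 0.06098953]
[([0.4278, 0.4382, 0.0648], 0.77), ([0.4543, 0.3471, 0.0664], 0.66)]
```

View pics/w1.png

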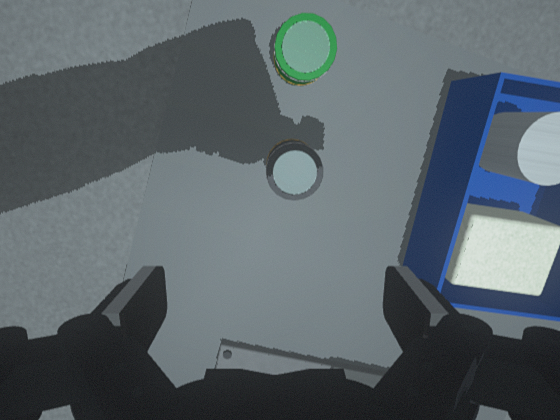

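The wrist view shows the dark cell at (295,170), the green look-alike at (305,47) and the bin clear to the right. The cell centre is about (0.454, 0.3453). Centring, then lowering.

move_arm(
  series=[
    [[1.2, 2.25, -2, 0, 0.8, 0, 1], [0, 0, -4, 0, 0, 0, 1], [0, 0, -4, 0, 0, 0, 1], [0, 0, -2, 0, 0, 0, 1], [0, 0, 0, 0, 0, 0, 1]],
  ],
)

```text
clock: 3.6
eef_pos: [0.455, 0.3387, 0.0811]
tool_rot: [0.588, 0.809, 0.003, 0.002]
ft_force: [-0.5, -0.6, -0.1]
grip_width: 0.0854
```

```bash
python3 - <<'E'
from h import *
o=bot.get_obs();print(o['eef_pos'],tilt(o),o['ft_force'])
E
```

```text
[0.4549956  0.3387494  0.08111647] (array([-0.16,  0.35,  0.  ]), np.float64(18.0)) [-0.47175958 -0.60897957 -0.11849953]
```

move_arm(
  series=[
    [[-0.1, 0.7, -0.5, 0, 0.3, 0, 1], [0, 0, -2.5, 0, 0, 0, 1], [0, 0, -2, 0, 0, 0, 1], [0, 0, -0.7, 0, 0, 0, 1], [0, 0, 0, 0, 0, 0, 1]],
  ],
)

```text
clock: 4.1
eef_pos: [0.4584, 0.3476, 0.031]
tool_rot: [0.59, 0.808, 0.008, 0.001]
ft_force: [0.5, -0.3, 0.5]
grip_width: 0.0851
```

move_arm(
  series=[
    [[-0.3, -0.2, -0.5, 0, 0, 0, 1], [0, 0, 0, 0, 0, 0, 0.5], [0, 0, 0, 0, 0, 0, 0], [0, 0, 0, 0, 0, 0, 0], [0, 0, 0, 0, 0, 0, 0]],
  ],
)

```text
clock: 4.6
eef_pos: [0.4579, 0.3476, 0.0307]
tool_rot: [0.59, 0.808, 0.011, 0.002]
ft_force: [-0.8, -1.0, 0.2]
grip_width: 0.0284
```

```bash
python3 - <<'E'
from h import *
o=bot.get_obs();print(o['eef_pos'],tilt(o),o['ft_force'],o['grip_width'])
z=np.load('top0.npz')
i=bot.camera_info('top'); f=210/np.tan(np.radians(i['vfov'])/2); M=i['cam_to_world']
def ray(u,v,zz):
    r=M[:3,:3]@np.array([(u-i['cx'])/f,(v-i['cy'])/f,1]); t=(zz-M[2,3])/r[2]; return (M[:3,3]+t*r).round(4)
print('ring',ray(240+256/4,145+183/4,.078))
for n,(x,y) in dict(tl=(138,113),tr=(360,90),br=(378,250),bl=(153,275)).items(): print(n,ray(240+x/4,145+y/4,.089))
print('flag blade',ray(240+190/4,145+55/4,.074),'ptr',ray(240+250/4,145+80/4,.07))
E
```

```text
[0.45791466 0.34758231 0.03068748] (array([-0.92,  0.96,  0.  ]), np.float64(17.7)) [-0.83478506 -1.00411301  0.172567  ] 0.028370010873864395
ring [ 0.6357 -0.0079  0.078 ]
tl [0.6822 0.0789 0.089 ]
tr [ 0.7046 -0.0809  0.089 ]
br [ 0.5871 -0.0955  0.089 ]
bl [0.5637 0.0639 0.089 ]
flag blade [0.7313 0.0428 0.074 ] ptr [ 0.7149 -0.0018  0.07  ]
```

Width 28 mm is less than the 50 mm cell, so something is wrong. Looking.

```bash
python3 - <<'E'
from h import *
p,d=bot.camera('wrist'); save('w2.png',p)
s,d2=bot.camera('scene'); a=np.zeros((420,800,3),np.uint8); a[:,:400]=p[:,80:480]
a[:400,400:]=cv2.resize(s[240:320,370:450],(400,400),interpolation=cv2.INTER_CUBIC); save('w2s.png',a); o=bot.get_obs(); print(o['grip_width'],o['eef_pos'])
E
```

```text
0.012583305903350984 [0.45493722 0.3470188  0.03203197]
```

View pics/w2s.png

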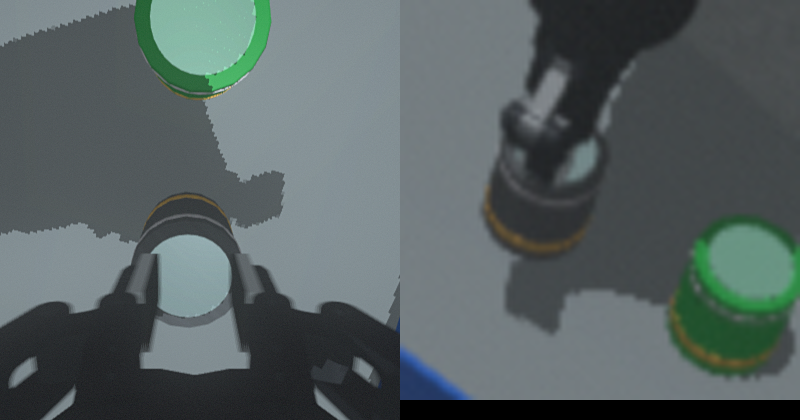

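```bash
python3 - <<'E'
from h import *
o=bot.get_obs(); p,d=bot.camera('wrist'); save('w3.png',p)
print(o['grip_width'],o['eef_pos'],tilt(o),o['ft_force'],o['clock'])
C=wcloud(d,o)
m=(d>0)&(C[...,2]>0.05)&(C[...,2]<.075)&(np.hypot(C[...,0]-.454,C[...,1]-.355)<.06)&(p[...,2]>120)&(p[...,1]>120)
P=C[m]; print(len(P),cv2.minEnclosingCircle((P[:,:2]*1000).astype(np.float32)),P.mean(0)); v,u=np.nonzero(m); print(u.min(),u.max(),v.min(),v.max())
E
```

```text
0.012583305903350984 [0.45493722 0.3470188  0.03203197] (array([-0.89,  0.63,  0.  ]), np.float64(17.8)) [-16.93621222  -7.02357059  31.06378302] 4.7
3244 ((461.6694641113281, 345.537353515625), 24.288471221923828) [0.45545652 0.34883526 0.06236456]
238 336 230 327
```

View pics/w3.png

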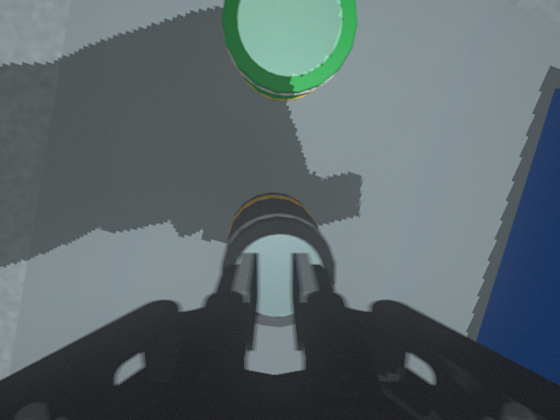

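```bash
python3 - <<'E'
from h import *
o=bot.get_obs(); p,d=bot.camera('wrist')
print(o['grip_width'],o['eef_pos'],tilt(o),o['ft_force'],o['clock'])
C=wcloud(d,o)
for r in range(225,340,8): print(r,[ (round(float(d[r,c]),3),C[r,c].round(3).tolist()) for c in (247,276,300)])
E
```

```text
0.004815890160622203 [0.45393087 0.34690605 0.03306109] (array([-0.9 ,  0.55,  0.  ]), np.float64(17.8)) [-18.06054274  -5.55057785  38.47843507] 4.75
225 [(0.168, [0.436, 0.358, 0.045]), (0.15, [0.447, 0.367, 0.062]), (0.151, [0.457, 0.37, 0.061])]
233 [(0.156, [0.437, 0.359, 0.057]), (0.151, [0.448, 0.364, 0.062]), (0.153, [0.458, 0.366, 0.06])]
241 [(0.151, [0.438, 0.357, 0.064]), (0.151, [0.449, 0.361, 0.063]), (0.152, [0.459, 0.364, 0.062])]
249 [(0.151, [0.439, 0.354, 0.064]), (0.152, [0.451, 0.357, 0.063]), (0.152, [0.46, 0.361, 0.064])]
257 [(0.151, [0.44, 0.351, 0.064]), (0.154, [0.452, 0.354, 0.062]), (0.154, [0.461, 0.357, 0.062])]
265 [(0.146, [0.44, 0.35, 0.07]), (0.153, [0.453, 0.351, 0.064]), (0.147, [0.461, 0.356, 0.07])]
273 [(0.138, [0.441, 0.35, 0.078]), (0.155, [0.454, 0.347, 0.063]), (0.139, [0.46, 0.356, 0.078])]
281 [(0.133, [0.442, 0.349, 0.084]), (0.156, [0.455, 0.343, 0.063]), (0.123, [0.458, 0.359, 0.093])]
289 [(0.118, [0.441, 0.354, 0.099]), (0.157, [0.456, 0.34, 0.062]), (0.118, [0.458, 0.359, 0.099])]
297 [(0.107, [0.441, 0.356, 0.109]), (0.157, [0.457, 0.337, 0.064]), (0.11, [0.457, 0.36, 0.107])]
305 [(0.105, [0.442, 0.355, 0.111]), (0.158, [0.458, 0.333, 0.064]), (0.105, [0.456, 0.36, 0.111])]
313 [(0.102, [0.442, 0.355, 0.115]), (0.159, [0.459, 0.33, 0.064]), (0.101, [0.456, 0.359, 0.116])]
321 [(0.097, [0.442, 0.355, 0.12]), (0.161, [0.461, 0.325, 0.063]), (0.097, [0.456, 0.359, 0.12])]
329 [(0.085, [0.441, 0.36, 0.131]), (0.233, [0.475, 0.284, -0.001]), (0.086, [0.453, 0.363, 0.131])]
337 [(0.082, [0.442, 0.36, 0.134]), (0.235, [0.477, 0.278, -0.001]), (0.081, [0.453, 0.364, 0.135])]
```

The fingertips are resting on the glass at z≈0.065 while the TCP reads 0.033. The tips end well short of where I assumed. I'll back off upward and check the tip geometry.

move_arm(
  series=[
    [[0, 0, 2, 0, 0, 0, 0], [0, 0, 4, 0, 0, 0, 0], [0, 0, 0, 0, 0, 0, 0], [0, 0, 0, 0, 0, 0, 0], [0, 0, 0, 0, 0, 0, 0]],
  ],
)

```text
clock: 5.3
eef_pos: [0.4535, 0.3477, 0.0988]
tool_rot: [0.589, 0.808, 0.011, -0.001]
ft_force: [0.5, 0.0, -0.0]
grip_width: 0.0002
```

```bash
python3 - <<'E'
from h import *
def tips(d,p,n):
    i=bot.camera_info('wrist'); f=210/np.tan(np.radians(i['vfov'])/2); M=np.array(i['tool_from_camera'])
    v,u=np.mgrid[0:420,0:560]; P=np.stack([(u-i['cx'])/f*d,(v-i['cy'])/f*d,d],-1)@M[:3,:3].T+M[:3,3]
    m=(d>0)&(d<.2)&(np.abs(P[...,0])<.02)&(np.abs(P[...,1])<.06)
    Q=P[m&(P[...,2]<.01)]
    print(n,'tool z max pct',np.percentile(Q[:,2],[50,90,99,100]).round(4))
    for c in range(100,460,20):
        k=m[:,c]; 
        if k.any(): r=np.nonzero(k)[0][0]; print(c,r,P[r,c].round(3),end=';')
    print()
z=np.load('w1.npz'); tips(z['d'],z['p'],'open')
o=bot.get_obs(); p,d=bot.camera('wrist'); save('w4.png',p); tips(d,p,'shut')
print(o['grip_width'],o['eef_pos'],tilt(o),o['ft_force'],o['clock'])
C=wcloud(d,o)
m=(d>0)&(C[...,2]>0.055)&(C[...,2]<.07)&(np.hypot(C[...,0]-.454,C[...,1]-.35)<.045)
P=C[m];print(cv2.minEnclosingCircle((P[:,:2]*1000).astype(np.float32)))
E
```

```text
open tool z max pct [-0.1066 -0.0666 -0.0481 -0.043 ]
100 303 [ 0.007 -0.057 -0.067];120 283 [ 0.008 -0.055 -0.054];140 269 [ 0.012 -0.049 -0.051];160 267 [ 0.011 -0.043 -0.048];180 387 [ 0.01  -0.02  -0.108];200 380 [ 0.01  -0.016 -0.107];220 369 [ 0.011 -0.012 -0.103];240 369 [ 0.01  -0.008 -0.102];260 373 [ 0.01  -0.003 -0.103];280 374 [ 0.01   0.001 -0.104];300 371 [ 0.011  0.006 -0.104];320 369 [ 0.011  0.01  -0.103];340 369 [ 0.011  0.014 -0.104];360 383 [ 0.01   0.018 -0.107];380 380 [ 0.017  0.02  -0.115];400 267 [ 0.012  0.046 -0.049];420 279 [ 0.007  0.053 -0.05 ];440 294 [ 0.007  0.056 -0.062];
shut tool z max pct [-0.1035 -0.0785 -0.0438 -0.0337]
100 337 [ 0.012 -0.044 -0.093];120 327 [ 0.012 -0.041 -0.089];140 318 [ 0.012 -0.037 -0.085];160 309 [ 0.013 -0.032 -0.081];180 301 [ 0.012 -0.028 -0.075];200 303 [ 0.012 -0.022 -0.077];220 310 [ 0.008 -0.017 -0.073];240 270 [ 0.007 -0.014 -0.041];260 254 [ 0.011 -0.006 -0.035];280 254 [ 0.012  0.002 -0.036];300 265 [ 0.007  0.01  -0.036];320 298 [ 0.012  0.014 -0.073];340 312 [ 0.008  0.02  -0.074];360 300 [ 0.013  0.025 -0.075];380 305 [ 0.013  0.03  -0.078];400 314 [ 0.013  0.034 -0.084];420 323 [ 0.012  0.038 -0.087];440 333 [ 0.013  0.041 -0.093];
0.00019635936222420634 [0.45354162 0.34772875 0.09876159] (array([-1.07,  0.71,  0.  ]), np.float64(17.9)) [ 0.47201256  0.00450816 -0.00292496] 5.3
((454.3028259277344, 345.14935302734375), 25.03459358215332)
```

View pics/w4.png

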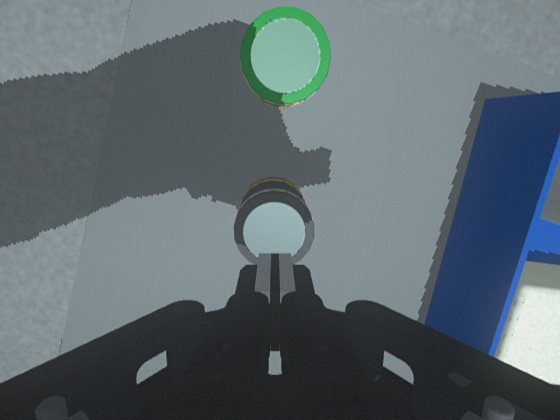

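The real fingertips are about 34 mm behind the reported TCP, in both depth and contact, so I'll allow for that offset. The cell hasn't moved (0.4543, 0.3452). Reopening, and then descending deeper.

move_arm(
  series=[
    [[0.1, -0.25, 0, -1, 0.7, 0, 1], [0, 0, 0, 0, 0, 0, 1], [0, 0, 0, 0, 0, 0, 1], [0, 0, 0, 0, 0, 0, 1], [0, 0, 0, 0, 0, 0, 1]],
  ],
)

```text
clock: 5.85
eef_pos: [0.4524, 0.3432, 0.0941]
tool_rot: [0.589, 0.808, -0.005, -0.002]
ft_force: [0.0, -0.3, -0.3]
grip_width: 0.0719
```

move_arm(
  series=[
    [[0, 0, -2, 0, 0, 0, 1], [0, 0, -2, 0, 0, 0, 1], [0, 0, -2, 0, 0, 0, 1], [0, 0, 0, 0, 0, 0, 1], [0, 0, 0, 0, 0, 0, 1]],
  ],
)

```text
clock: 6.35
eef_pos: [0.4531, 0.3437, 0.0336]
tool_rot: [0.589, 0.808, -0.003, -0.001]
ft_force: [-0.1, 0.4, 0.6]
grip_width: 0.0853
```

```bash
python3 - <<'E'
from h import *
o=bot.get_obs();print(o['eef_pos'],tilt(o),o['ft_force'],o['grip_width'])
E
```

```text
[0.45312869 0.34373851 0.03364523] (array([ 0.22, -0.33,  0.  ]), np.float64(17.8)) [-0.09107777  0.36111367  0.57584285] 0.08531876835092696
```

move_arm(
  series=[
    [[0.1, 0.1, -1.5, 0, 0, 0, 1], [0, 0, -1.5, 0, 0, 0, 1], [0, 0, -1.3, 0, 0, 0, 1], [0, 0, 0, 0, 0, 0, 1], [0, 0, 0, 0, 0, 0, 1]],
  ],
)

```text
clock: 6.85
eef_pos: [0.4576, 0.3474, -0.005]
tool_rot: [0.589, 0.808, 0.001, 0.0]
ft_force: [-0.4, -0.3, 1.2]
grip_width: 0.0851
```

```bash
python3 - <<'E'
from h import *
o=bot.get_obs();print(o['eef_pos'],tilt(o),o['ft_force'],o['grip_width'])
p,d=bot.camera('wrist'); save('w5.png',p)
E
```

```text
[ 0.45762922  0.34741096 -0.00504804] (array([-0.09,  0.08,  0.  ]), np.float64(17.8)) [-0.36639701 -0.29306906  1.17116355] 0.0851058676464115
```

View pics/w5.png

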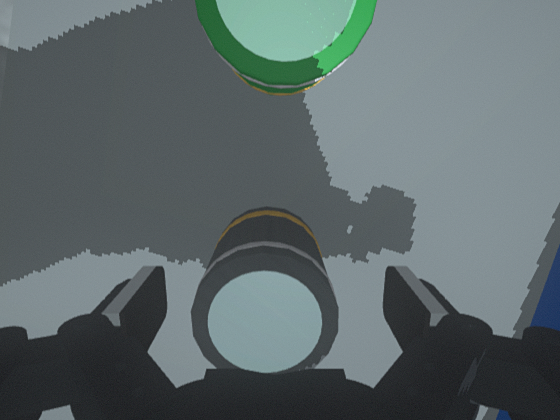

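Wrist view: cell centred between the open pads, glass at (265,322). Closing.

move_arm(
  series=[
    [[-0.2, -0.3, -0.5, 0, 0, 0, 1], [0, 0, 0, 0, 0, 0, 0], [0, 0, 0, 0, 0, 0, 0], [0, 0, 0, 0, 0, 0, 0], [0, 0, 0, 0, 0, 0, 0]],
  ],
)

```text
clock: 7.4
eef_pos: [0.4565, 0.3449, -0.008]
tool_rot: [0.589, 0.808, 0.003, 0.001]
ft_force: [0.2, 0.3, -2.5]
grip_width: 0.049
```

move_arm(
  series=[
    [[0, 0, 0, 0, 0, 0, 0], [0, 0, 0, 0, 0, 0, 0], [0, 0, 0.5, 0, 0, 0, 0], [0, 0, 0.5, 0, 0, 0, 0], [0, 0, 0, 0, 0, 0, 0]],
  ],
)

```text
clock: 7.9
eef_pos: [0.4557, 0.3443, 0.0019]
tool_rot: [0.589, 0.808, 0.002, 0.0]
ft_force: [0.8, -0.5, -1.9]
grip_width: 0.0486
```

```bash
python3 - <<'E'
from h import *
o=bot.get_obs();print(o['eef_pos'],tilt(o),o['ft_force'],o['grip_width'])
p,d=bot.camera('wrist'); save('w6.png',p)
E
```

```text
[0.45571338 0.34432548 0.00187534] (array([-0.13,  0.13,  0.  ]), np.float64(17.8)) [ 0.7500099  -0.5352464  -1.90343481] 0.04860868338669245
```

View pics/w6.png

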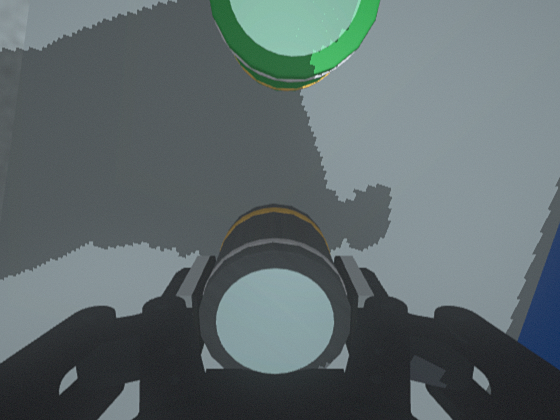

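Gripped (width 48.6 mm, cell lifted). Raising it and carrying it to above the tray.

move_arm(
  series=[
    [[0, 0, 4, 0, 0, 0, 0], [0, 0, 4, 0, 0, 0, 0], [0, 0, 4, 0, 0, 0, 0], [0, 0, 4, 0, 0, 0, 0], [0, -2, 2, 0, 0, 0, 0]],
  ],
)

```text
clock: 8.45
eef_pos: [0.4503, 0.3218, 0.1818]
tool_rot: [0.588, 0.809, -0.005, -0.002]
ft_force: [0.8, -0.5, -2.3]
grip_width: 0.0486
```

move_arm(
  series=[
    [[1.8, -3.3, 0, 0, 0, 7.5, 0], [1.8, -3.3, 0, 0, 0, 7.5, 0], [1.8, -3.3, 0, 0, 0, 7.5, 0], [1.8, -3.3, 0, 0, 0, 7.5, 0], [1.8, -3.3, 0, 0, 0, 7.5, 0]],
  ],
)

```text
clock: 8.95
eef_pos: [0.5427, 0.1558, 0.1883]
tool_rot: [0.28, 0.96, 0.001, 0.001]
ft_force: [0.4, -0.3, -1.7]
grip_width: 0.0488
```

move_arm(
  series=[
    [[1.8, -3.3, 0, 0, 0, 7.5, 0], [1.8, -3.3, 0, 0, 0, 7.5, 0], [1.8, -3.3, 0, 0, 0, 7.5, 0], [1.8, -3.3, 0, 0, 0, 7.5, 0], [0.8, -2, 0, 0, 0, 7.5, 0]],
  ],
)

```text
clock: 9.45
eef_pos: [0.6252, -0.0049, 0.1874]
tool_rot: [-0.057, 0.998, 0.001, 0.001]
ft_force: [0.9, -0.1, -2.2]
grip_width: 0.049
```

```bash
python3 - <<'E'
from h import *
o=bot.get_obs();print(o['eef_pos'],tilt(o),o['ft_force'],o['grip_width'],o['joint_pos'])
E
```

```text
[ 0.62515184 -0.00492944  0.18736257] (array([-0.09,  0.05,  0.  ]), np.float64(96.5)) [ 0.91362366 -0.08204851 -2.21113458] 0.04896107618758357 [-0.00873242  0.49993051  0.35202703  1.42198854  0.00158092 -0.12181348]
```

```bash
python3 - <<'E'
from h import *
o=bot.get_obs(); p,d=bot.camera('wrist'); save('w7.png',p); np.savez('w7.npz',p=p,d=d)
C=wcloud(d,o); e=o['eef_pos']
zt=e[2]+.008+.062; print('zt',zt)
m=(d>0)&(abs(C[...,2]-zt)<.006)&(np.hypot(C[...,0]-e[0],C[...,1]-e[1])<.035)
P=C[m]; c,r=cv2.minEnclosingCircle((P[:,:2]*1000).astype(np.float32)); print(c,r,np.array(c)-e[:2]*1000,np.median(P[:,2]))
m=(d>0)&(abs(C[...,2]-.084)<.012); P=C[m];print(len(P),P.min(0),P.max(0))
E
```

```text
zt 0.2573625740191969
(615.1319580078125, -6.157832145690918) 32.62306213378906 [-10.01987937  -1.2283927 ] 0.25656619554294896
20634 [ 0.56575516 -0.09498492  0.07312248] [0.69512113 0.07803999 0.08990472]
```

View pics/w7.png

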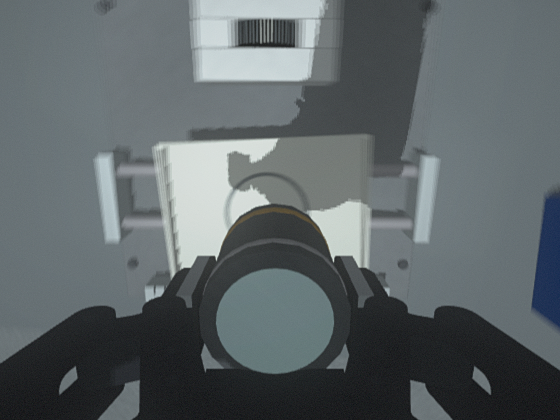

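```bash
python3 - <<'E'
from h import *
from scipy.optimize import least_squares
o=bot.get_obs(); z=np.load('w7.npz'); p,d=z['p'],z['d']; C=wcloud(d,o); e=o['eef_pos']
P=C[(d>0)&(abs(C[...,2]-.256)<.004)&(p[...,2]>115)]; P=P[np.hypot(*(P[:,:2]-e[:2]).T)<.03]
print(len(P),np.round(np.array(cv2.minEnclosingCircle((P[:,:2]*1000).astype(np.float32))[0])-e[:2]*1000,1),cv2.minEnclosingCircle((P[:,:2]*1000).astype(np.float32))[1], (P.mean(0)-e).round(4))
# ring: darker than local median in tray floor
g=cv2.cvtColor(p,cv2.COLOR_RGB2GRAY).astype(float); loc=cv2.medianBlur(g.astype(np.uint8),15).astype(float)
m=(d>0)&(abs(C[...,2]-.078)<.006)&(g<loc-12)&(abs(np.hypot(C[...,0]-.6357,C[...,1]+.0079)-.034)<.008)
Q=C[m][:,:2]
f=lambda x:np.hypot(Q[:,0]-x[0],Q[:,1]-x[1])-.034
s=least_squares(f,[.6357,-.008],loss='soft_l1',f_scale=.001); print(len(Q),s.x,np.abs(f(s.x)).mean())
# base yaw from top camera again: housing & tray edges
E
```

```text
9490 [-1.1  0.5] 19.26787757873535 [-0.0018  0.0004  0.0694]
593 [ 0.63928275 -0.01158959] 0.0015296688612232306
```

move_arm(
  series=[
    [[1.3, -0.5, -2, 0, 0, -1, 0], [0, 0, -3, 0, 0, 0, 0], [0, 0, -2.5, 0, 0, 0, 0], [0, 0, -1.5, 0, 0, 0, 0], [0, 0, 0, 0, 0, 0, 0]],
  ],
)

```text
clock: 10.0
eef_pos: [0.6391, -0.0162, 0.0934]
tool_rot: [-0.044, 0.999, -0.0, 0.001]
ft_force: [-0.5, -0.0, -2.1]
grip_width: 0.0489
```

```bash
python3 - <<'E'
from h import *
o=bot.get_obs();print(o['eef_pos'],tilt(o),o['ft_force'],o['grip_width'])
E
```

```text
[ 0.63908197 -0.01616694  0.09342895] (array([0.03, 0.09, 0.  ]), np.float64(95.1)) [-0.48473407 -0.0143952  -2.11019985] 0.048869972207983364
```

move_arm(
  series=[
    [[-0.1, 0.6, -0.3, 0, 0, 0, 0], [0, 0, -0.5, 0, 0, 0, 0], [0, 0, -0.4, 0, 0, 0, 0], [0, 0, -0.2, 0, 0, 0, 0], [0, 0, 0, 0, 0, 0, 0]],
  ],
)

```text
clock: 10.5
eef_pos: [0.6397, -0.0086, 0.0817]
tool_rot: [-0.044, 0.999, -0.0, 0.003]
ft_force: [-0.7, -0.9, -2.8]
grip_width: 0.0484
```

```bash
python3 - <<'E'
from h import *
o=bot.get_obs();print(o['eef_pos'],tilt(o),o['ft_force'],o['grip_width'])
p,d=bot.camera('wrist'); save('w8.png',p); s,_=bot.camera('scene'); a=np.zeros((420,800,3),np.uint8); a[:,:400]=p[:,80:480]
a[:400,400:]=cv2.resize(s[160:280,180:300],(400,400),interpolation=cv2.INTER_CUBIC); save('w8s.png',a)
E
```

```text
[ 0.63968714 -0.00863054  0.08167253] (array([0.03, 0.35, 0.  ]), np.float64(95.1)) [-0.69608372 -0.85475483 -2.81369453] 0.04836519347550888
```

View pics/w8s.png

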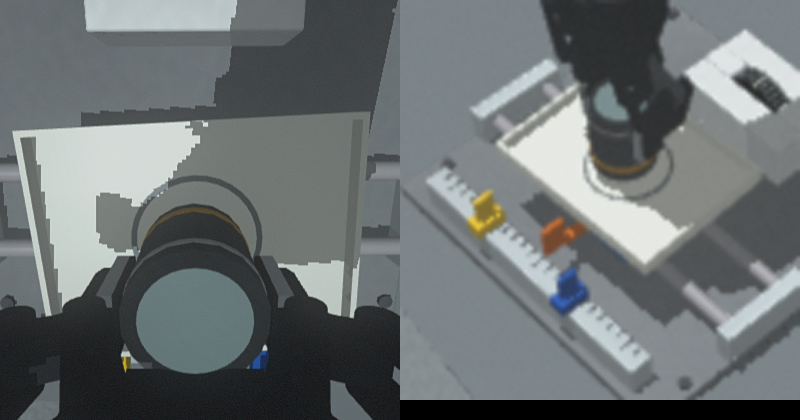

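The cell hangs about 10 mm over the floor, centred in the ring (ring centre (196), cell (193) columns). Lowering gently.

move_arm(
  series=[
    [[0, 0, -0.3, 0, 0, 0, 0], [0, 0, -0.3, 0, 0, 0, 0], [0, 0, -0.2, 0, 0, 0, 0], [0, 0, 0, 0, 0, 0, 0], [0, 0, 0, 0, 0, 0, 0]],
  ],
)

```text
clock: 11.1
eef_pos: [0.6403, -0.009, 0.0739]
tool_rot: [-0.044, 0.999, -0.0, 0.004]
ft_force: [0.1, 0.5, -1.9]
grip_width: 0.0484
```

move_arm(
  series=[
    [[0, 0, -0.15, 0, 0.4, 0, 0], [0, 0, -0.1, 0, 0, 0, 0], [0, 0, 0, 0, 0, 0, 0], [0, 0, 0, 0, 0, 0, 0], [0, 0, 0, 0, 0, 0, 0]],
  ],
)

```text
clock: 11.6
eef_pos: [0.6404, -0.0091, 0.0712]
tool_rot: [-0.044, 0.999, -0.0, 0.0]
ft_force: [0.6, -0.2, -3.1]
grip_width: 0.0486
```

move_arm(
  series=[
    [[0, 0, -0.1, 0, 0, 0, 0], [0, 0, -0.1, 0, 0, 0, 0], [0, 0, 0, 0, 0, 0, 0], [0, 0, 0, 0, 0, 0, 0], [0, 0, 0, 0, 0, 0, 0]],
  ],
)

```text
clock: 12.1
eef_pos: [0.6408, -0.0091, 0.0699]
tool_rot: [-0.044, 0.999, -0.0, 0.001]
ft_force: [-0.6, 0.0, -2.2]
grip_width: 0.0489
```

move_arm(
  series=[
    [[0, 0, -0.1, 0, 0, 0, 0], [0, 0, -0.1, 0, 0, 0, 0], [0, 0, 0, 0, 0, 0, 0], [0, 0, 0, 0, 0, 0, 0], [0, 0, 0, 0, 0, 0, 0]],
  ],
)

```text
clock: 12.6
eef_pos: [0.6411, -0.0091, 0.0698]
tool_rot: [-0.044, 0.999, -0.0, 0.002]
ft_force: [-0.5, 0.2, 1.3]
grip_width: 0.049
```

```bash
python3 - <<'E'
from h import *
s,_=bot.camera('scene'); o=bot.get_obs(); print(o['eef_pos'],o['ft_force'],o['ft_torque'])
save('s9.png',cv2.resize(s[160:280,160:320],(800,600),interpolation=cv2.INTER_CUBIC))
E
```

```text
[ 0.64113871 -0.00909835  0.06985605] [-0.18812138  0.40047856  0.68560163] [ 0.01180203  0.2367533  -0.00493217]
```

View pics/s9.png

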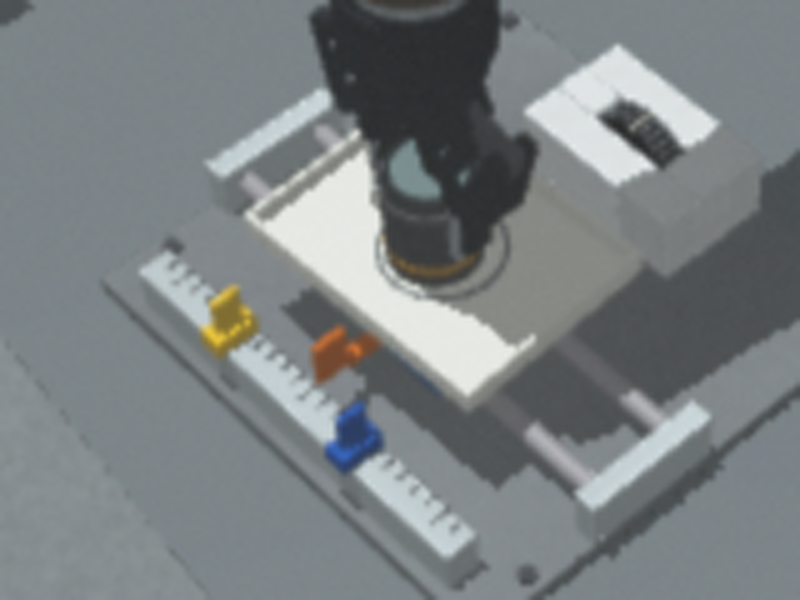

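Touched down (vertical force went from -2.3 to +1 N). The cell stands inside the ring and the tray is level. Releasing.

move_arm(
  series=[
    [[0, 0, 0, 0, 0, 0, 0.8], [0, 0, 0, 0, 0, 0, 1], [0, 0, 0, 0, 0, 0, 1], [0, 0, 0, 0, 0, 0, 1], [0, 0, 0, 0, 0, 0, 1]],
  ],
)

```text
clock: 13.15
eef_pos: [0.642, -0.0091, 0.0696]
tool_rot: [-0.044, 0.999, -0.0, 0.002]
ft_force: [-0.0, 0.3, -0.6]
grip_width: 0.0852
```

move_arm(
  series=[
    [[0, 0, 1.5, 0, 0, 0, 1], [0, 0, 2.5, 0, 0, 0, 1], [0, 0, 4, 0, 0, 0, 1], [0, 0, 4, 0, 0, 0, 0.5], [-2, 0, 2, 0, 0, 0, 0]],
  ],
)

```text
clock: 13.65
eef_pos: [0.6184, -0.009, 0.2073]
tool_rot: [-0.044, 0.999, -0.0, -0.003]
ft_force: [-0.1, 0.3, 0.2]
grip_width: 0.0593
```

```bash
python3 - <<'E'
from h import *
o=bot.get_obs(); print(o['clock'],o['eef_pos'],tilt(o),o['ft_force'],o['grip_width'])
p,d=bot.camera('wrist'); save('w10.png',p); C=wcloud(d,o)
P=C[(d>0)&(abs(C[...,2]-.14)<.006)]; print(len(P),cv2.minEnclosingCircle((P[:,:2]*1000).astype(np.float32)),np.median(P[:,2]))
E
```

```text
13.65 [ 0.6184401  -0.00901788  0.20732054] (array([ 0.02, -0.39,  0.  ]), np.float64(95.1)) [-0.101724    0.30487387  0.19349157] 0.05929695196200285
3697 ((640.0449829101562, -8.430355072021484), 25.062477111816406) 0.13887627515301396
```

View pics/w10.png

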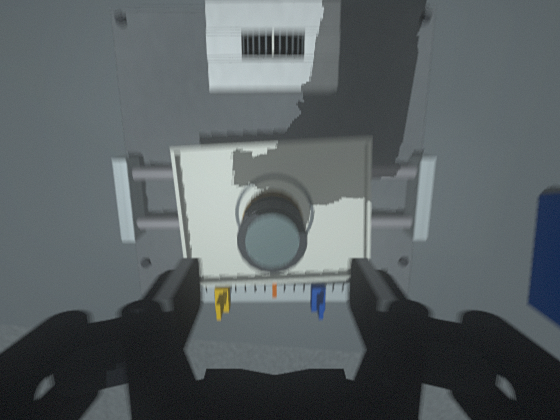

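The cell stands in the ring at (273,240), released and upright, centre (0.640,-0.008), tray level. Now shut the fingers and go towards the wheel at (273,44).

move_arm(
  series=[
    [[-4.5, 0, 0, 0, -0.4, 0, 0], [-4, -0.5, 0, 0, 0, 0, 0], [0, 0, -2, 0, 0, 0, 0], [0, 0, 0, 0, 0, 0, 0], [0, 0, 0, 0, 0, 0, 0]],
  ],
)

```text
clock: 14.2
eef_pos: [0.5293, -0.0141, 0.1879]
tool_rot: [-0.044, 0.999, -0.0, -0.0]
ft_force: [-0.2, 0.2, 0.3]
grip_width: 0.0001
```

```bash
python3 - <<'E'
from h import *
o=bot.get_obs(); print(o['clock'],o['eef_pos'],tilt(o),o['ft_force'],o['grip_width'])
p,d=bot.camera('wrist'); save('w11.png',p); C=wcloud(d,o); np.savez('w11.npz',p=p,d=d,C=C)
m=(d>0)&(abs(C[...,2]-.056)<.004)&(C[...,0]<.56)&(abs(C[...,1]+.02)<.08); P=C[m]
print(len(P),cv2.minAreaRect((P[:,:2]*1000).astype(np.float32)),np.median(P[:,2]))
g=p.max(-1); m=(d>0)&(C[...,2]>.052)&(C[...,2]<.075)&(np.hypot(C[...,0]-.4987,C[...,1]+.0215)<.04)&(g<70); P=C[m]
print(len(P),cv2.minAreaRect((P[:,:2]*1000).astype(np.float32)),P.max(0))
w=bot.find_in('wrist','wheel'); print([(r['at'],r['confidence']) for r in w])
E
```

```text
14.2 [ 0.52925519 -0.01413159  0.18794306] (array([ 0.03, -0.  ,  0.  ]), np.float64(95.1)) [-0.20670015  0.24214844  0.30548839] 9.520036001604678e-05
9806 ((498.7966003417969, -20.818321228027344), (69.8476791381836, 110.2947006225586), 5.390563011169434) 0.054717855997425985
609 ((496.93695068359375, -19.649438858032227), (16.840373992919922, 48.43141174316406), 4.5748467445373535) [0.50654805 0.0050899  0.06644889]
[([0.4976, -0.0224, 0.0602], 0.76)]
```

View pics/w11.png

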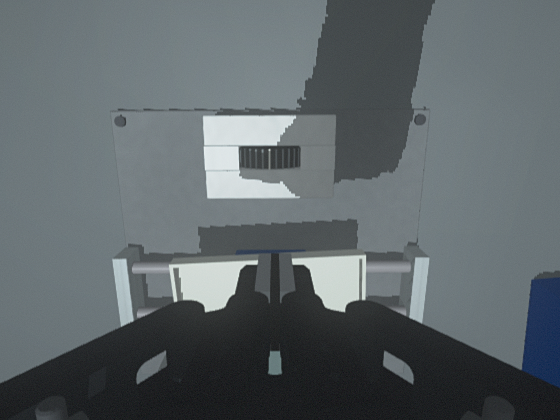

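move_arm(
  series=[
    [[-2.9, -1.6, -2, 0, 0, 0, 0], [0, 0, -4, 0, 0, 0, 0], [0, 0, -4, 0, 0, 0, 0], [0, 0, -3, 0, 0, 0, 0], [0, 0, 0, 0, 0, 0, 0]],
  ],
)

```text
clock: 14.8
eef_pos: [0.5078, -0.0309, 0.0587]
tool_rot: [-0.045, 0.999, -0.001, 0.007]
ft_force: [-1.0, -0.6, -0.3]
grip_width: -0.0002
```

```bash
python3 - <<'E'
from h import *
o=bot.get_obs(); print(o['clock'],o['eef_pos'],tilt(o),o['ft_force'],o['grip_width'])
p,d=bot.camera('wrist'); save('w12.png',p)
E
```

```text
14.8 [ 0.50777216 -0.03085706  0.0586526 ] (array([0.08, 0.76, 0.  ]), np.float64(95.1)) [-1.03315525 -0.63755712 -0.33247423] -0.00019541590057466508
```

View pics/w12.png

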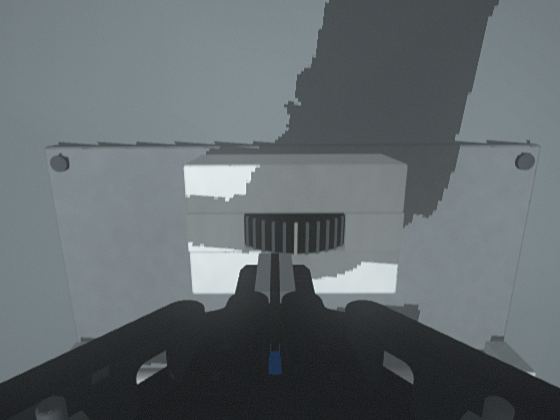

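move_arm(
  series=[
    [[-0.8, 0, -0.3, 0, 0.7, 0, 0], [0, 0, -0.7, 0, 0, 0, 0], [0, 0, -0.5, 0, 0, 0, 0], [0, 0, 0, 0, 0, 0, 0], [0, 0, 0, 0, 0, 0, 0]],
  ],
)

```text
clock: 15.35
eef_pos: [0.5076, -0.0311, 0.0512]
tool_rot: [-0.045, 0.999, -0.002, 0.008]
ft_force: [-0.3, -0.3, -0.4]
grip_width: 0.0001
```

```bash
python3 - <<'E'
from h import *
o=bot.get_obs(); print(o['clock'],o['eef_pos'],tilt(o),o['ft_force'],o['grip_width'])
E
```

```text
15.35 [ 0.5075514  -0.03107783  0.05115712] (array([0.13, 0.89, 0.  ]), np.float64(95.1)) [-0.3292936  -0.31465592 -0.42221239] 9.979536523466784e-05
```

move_arm(
  series=[
    [[-0.5, 0, -0.4, 0, 0.5, 0, 0], [-0.4, 0, -0.4, 0, 0.4, 0, 0], [-0.2, 0, -0.3, 0, 0.2, 0, 0], [0, 0, -0.1, 0, 0, 0, 0], [0, 0, 0, 0, 0, 0, 0]],
  ],
)

```text
clock: 15.85
eef_pos: [0.4958, -0.0311, 0.0389]
tool_rot: [-0.045, 0.999, -0.001, -0.002]
ft_force: [0.5, 0.5, 0.3]
grip_width: -0.0001
```

```bash
cat > o.py <<'E'
from h import *
o=bot.get_obs(); e=o['eef_pos']; w=np.array([.499,-.0205]); a=np.radians(5.3); r=e[:2]-w
print(round(o['clock'],2),e.round(4),'base rel x,y mm',round(1000*(r@[np.cos(a),np.sin(a)]),1),round(1000*(r@[-np.sin(a),np.cos(a)]),1),tilt(o),o['ft_force'].round(2))
E
python3 o.py
```

```text
15.85 [ 0.4958 -0.0311  0.0389] base rel x,y mm -4.1 -10.3 (array([ 0.14, -0.24,  0.  ]), np.float64(95.1)) [0.48 0.53 0.31]
```

move_arm(
  series=[
    [[0.2, 0, -0.2, 0, 0, 0, 0], [0.1, 0, -0.2, 0, 0, 0, 0], [0, 0, -0.1, 0, 0, 0, 0], [0, 0, -0.1, 0, 0, 0, 0], [0, 0, -0.1, 0, 0, 0, 0]],
  ],
)

```text
clock: 16.35
eef_pos: [0.4996, -0.0311, 0.034]
tool_rot: [-0.045, 0.999, -0.001, -0.001]
ft_force: [-4.1, -0.1, 9.0]
grip_width: -0.0001
```

```bash
python3 o.py
```

```text
16.35 [ 0.4996 -0.0311  0.034 ] base rel x,y mm -0.4 -10.6 (array([ 0.14, -0.16,  0.  ]), np.float64(95.1)) [-4.1  -0.06  9.  ]
```

In contact at 9 N. First rolling stroke toward base +y.

move_arm(
  series=[
    [[0, 0.4, -0.1, 0, 0, 0, 0], [0, 0.4, -0.1, 0, 0, 0, 0], [0, 0.4, -0.1, 0, 0, 0, 0], [0, 0.4, -0.1, 0, 0, 0, 0], [0, 0.4, -0.1, 0, 0, 0, 0]],
  ],
)

```text
clock: 16.85
eef_pos: [0.4982, -0.0163, 0.0343]
tool_rot: [-0.043, 0.999, -0.007, -0.002]
ft_force: [-3.8, -2.2, 8.4]
grip_width: -0.0004
```

```bash
python3 o.py
```

```text
16.85 [ 0.4982 -0.0163  0.0343] base rel x,y mm -0.4 4.3 (array([ 0.8 , -0.17,  0.  ]), np.float64(94.9)) [-3.83 -2.19  8.39]
```

move_arm(
  series=[
    [[0, 0.4, -0.1, 0.2, 0, 0, 0], [0, 0.4, -0.1, 0.2, 0, 0, 0], [0, 0, 0.6, 0, 0, 0, 0], [0, 0, 1, 0, 0, 0, 0], [0, 0, 0.5, 0, 0, 0, 0]],
  ],
)

```text
clock: 17.35
eef_pos: [0.4974, -0.0092, 0.0556]
tool_rot: [-0.043, 0.999, -0.005, -0.002]
ft_force: [-0.6, -0.8, 0.1]
grip_width: -0.0002
```

```bash
python3 o.py; python3 - <<'E'
from h import *
s,_=bot.camera('scene'); save('s13.png',cv2.resize(s[160:280,160:320],(800,600),interpolation=cv2.INTER_CUBIC))
E
```

```text
17.35 [ 0.4974 -0.0092  0.0556] base rel x,y mm -0.6 11.4 (array([ 0.55, -0.23,  0.  ]), np.float64(94.9)) [-0.59 -0.78  0.12]
```

View pics/s13.png

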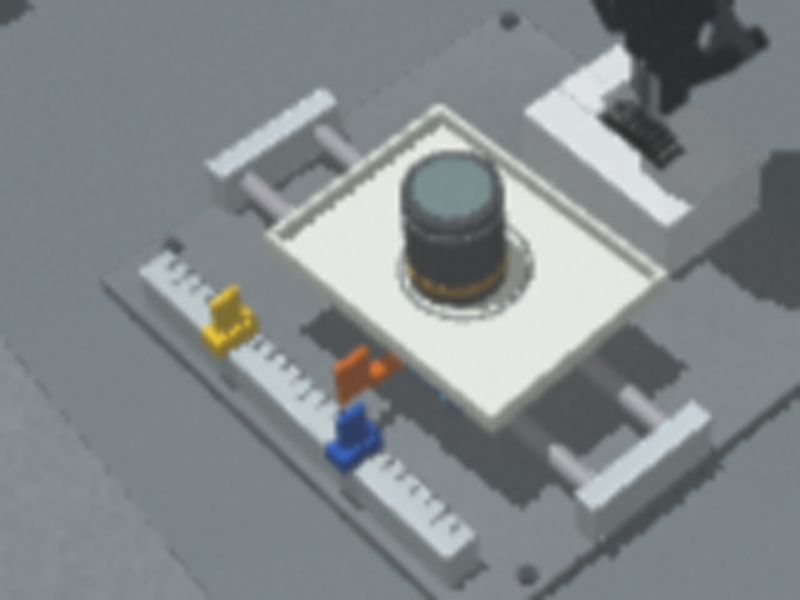

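The pointer moved from (327,353) to (350,372) in the crop, toward the blue flag at (352,437), with tray and cell steady. Measuring the remaining gap.

```bash
cat > gap.py <<'E'
from h import *
import sys
a=np.radians(5.35); w=np.array([.499,-.0208]); bo=w+.085*np.array([np.cos(a),np.sin(a)])
for cam in ['scene','top']:
    p,d=bot.camera(cam); np.savez('g_'+cam+'.npz',p=p,d=d); C=cloud(cam,d); hsv=cv2.cvtColor(p,cv2.COLOR_RGB2HSV)
    r=C[...,:2]-bo; X=r@[np.cos(a),np.sin(a)]; Y=r@[-np.sin(a),np.cos(a)]
    out={}
    for n,lo,hi,zl,zh,xl,xh in [('ptr',2,16,.045,.08,.11,.145),('blue',100,130,.055,.085,.13,.17)]:
        m=(d>0)&(hsv[...,0]>=lo)&(hsv[...,0]<=hi)&(hsv[...,1]>110)&(hsv[...,2]>60)&(C[...,2]>zl)&(C[...,2]<zh)&(X>xl)&(X<xh)&(abs(Y)<.1)
        out[n]=np.median(Y[m])*1000 if m.any() else None; print(cam,n,m.sum(),out[n] and round(out[n],1), np.percentile(Y[m]*1000,[10,90]).round(1) if m.any() else '', np.median(X[m]).round(4))
    try: print('gap',out['blue']-out['ptr'])
    except Exception: pass
E
python3 gap.py
```

```text
scene ptr 59 17.6 [15.  20.4] 0.1263
scene blue 34 45.4 [42.7 47. ] 0.1513
gap 27.787609871495558
top ptr 6 17.8 [15.2 18.2] 0.128
top blue 10 43.5 [40.4 47. ] 0.1441
gap 25.6801989784034
```

move_arm(
  series=[
    [[0.1, -1.2, 0, 0.3, 0, 0, 0], [0.1, -1.0, 0, 0.2, 0, 0, 0], [0, 0, -0.6, 0, 0, 0, 0], [0, 0, -0.6, 0, 0, 0, 0], [0, 0, -0.4, 0, 0, 0, 0]],
  ],
)

```text
clock: 18.0
eef_pos: [0.4991, -0.0342, 0.0373]
tool_rot: [-0.042, 0.999, -0.0, -0.002]
ft_force: [0.0, -0.9, 0.3]
grip_width: -0.0003
```

```bash
python3 o.py
```

```text
18.0 [ 0.4991 -0.0342  0.0373] base rel x,y mm -1.1 -13.6 (array([ 0.02, -0.26,  0.  ]), np.float64(94.8)) [ 0.04 -0.88  0.33]
```

move_arm(
  series=[
    [[0, 0.2, -0.15, 0, 0, 0, 0], [0, 0.1, -0.15, 0, 0, 0, 0], [0, 0, -0.1, 0, 0, 0, 0], [0, 0, -0.1, 0, 0, 0, 0], [0, 0, -0.1, 0, 0, 0, 0]],
  ],
)

```text
clock: 18.5
eef_pos: [0.4985, -0.0318, 0.0339]
tool_rot: [-0.042, 0.999, -0.002, -0.003]
ft_force: [-1.6, -1.3, 7.1]
grip_width: -0.0002
```

```bash
python3 o.py
```

```text
18.5 [ 0.4985 -0.0318  0.0339] base rel x,y mm -1.6 -11.2 (array([ 0.26, -0.28,  0.  ]), np.float64(94.8)) [-1.62 -1.33  7.13]
```

move_arm(
  series=[
    [[0, 0.4, -0.1, 0.1, 0, 0, 0], [0, 0.4, -0.1, 0.1, 0, 0, 0], [0, 0.4, -0.1, 0.1, 0, 0, 0], [0, 0.4, -0.1, 0.1, 0, 0, 0], [0, 0.4, -0.1, 0.1, 0, 0, 0]],
  ],
)

```text
clock: 19.0
eef_pos: [0.497, -0.0148, 0.0343]
tool_rot: [-0.042, 0.999, -0.003, -0.002]
ft_force: [-3.1, -2.1, 6.9]
grip_width: 0.0002
```

```bash
python3 o.py; python3 gap.py
```

```text
19.0 [ 0.497  -0.0148  0.0343] base rel x,y mm -1.5 5.9 (array([ 0.38, -0.26,  0.  ]), np.float64(94.8)) [-3.08 -2.09  6.91]
scene ptr 51 31.4 [28.8 33.5] 0.1253
scene blue 35 45.3 [43.3 46.9] 0.1513
gap 13.909218306393967
top ptr 5 32.7 [30.  32.9] 0.1264
top blue 13 43.5 [41.1 48.2] 0.1506
gap 10.85818459003464
```

Rolling well. Lift and reposition for the last stroke.

move_arm(
  series=[
    [[0, 0, 0.7, 0, 0, 0, 0], [0, 0, 0.8, 0, 0, 0, 0], [0.1, -0.9, 0, 0, 0, 0, 0], [0.1, -0.7, 0, 0, 0, 0, 0], [0, 0, -0.3, 0, 0, 0, 0]],
  ],
)

```text
clock: 19.6
eef_pos: [0.5003, -0.0303, 0.0482]
tool_rot: [-0.043, 0.999, -0.003, -0.001]
ft_force: [0.6, 0.4, -0.7]
grip_width: -0.0002
```

```bash
python3 o.py
```

```text
19.6 [ 0.5003 -0.0303  0.0482] base rel x,y mm 0.3 -9.8 (array([ 0.32, -0.11,  0.  ]), np.float64(95.0)) [ 0.58  0.36 -0.69]
```

move_arm(
  series=[
    [[0, 0, -0.6, 0.1, 0, 0, 0], [0, 0, -0.4, 0.1, 0, 0, 0], [0, 0, -0.2, 0, 0, 0, 0], [0, 0, -0.1, 0, 0, 0, 0], [0, 0, -0.1, 0, 0, 0, 0]],
  ],
)

```text
clock: 20.1
eef_pos: [0.4997, -0.031, 0.0339]
tool_rot: [-0.043, 0.999, -0.001, -0.001]
ft_force: [-3.1, -1.1, 12.1]
grip_width: 0.0
```

```bash
python3 o.py; python3 gap.py
```

```text
20.1 [ 0.4997 -0.031   0.0339] base rel x,y mm -0.3 -10.5 (array([ 0.09, -0.17,  0.  ]), np.float64(94.9)) [-3.08 -1.12 12.13]
scene ptr 50 31.9 [29.9 34.1] 0.1258
scene blue 38 45.0 [42.3 46.8] 0.1509
gap 13.091983783270027
top ptr 5 32.5 [30.  32.8] 0.1274
top blue 10 43.4 [39.8 44.3] 0.1489
gap 10.917682836006982
```

move_arm(
  series=[
    [[0, 0.3, -0.05, 0.1, 0, 0, 0], [0, 0.3, -0.1, 0.1, 0, 0, 0], [0, 0.3, -0.1, 0.1, 0, 0, 0], [0, 0.3, -0.1, 0.1, 0, 0, 0], [0, 0, -0.1, 0, 0, 0, 0]],
  ],
)

```text
clock: 20.7
eef_pos: [0.4988, -0.0222, 0.0343]
tool_rot: [-0.042, 0.999, -0.001, -0.001]
ft_force: [-1.7, 1.4, 8.5]
grip_width: -0.0002
```

```bash
python3 o.py; python3 gap.py; python3 - <<'E'
from h import *
s=np.load('g_scene.npz')['p']; t=np.load('g_top.npz')['p']
a=np.zeros((500,800,3),np.uint8); a[:400,:400]=cv2.resize(s[215:265,200:250],(400,400),interpolation=cv2.INTER_CUBIC); a[:400,400:]=cv2.resize(t[145:185,270:310],(400,400),interpolation=cv2.INTER_CUBIC); save('g14.png',a)
E
```

```text
20.7 [ 0.4988 -0.0222  0.0343] base rel x,y mm -0.3 -1.6 (array([ 0.17, -0.1 ,  0.  ]), np.float64(94.8)) [-1.65  1.38  8.48]
scene ptr 55 38.6 [36.3 41. ] 0.1257
scene blue 37 44.6 [42.7 47.8] 0.1504
gap 5.999775663362847
top ptr 5 38.6 [37. 39.] 0.124
top blue 10 43.6 [43.  49.2] 0.1454
gap 4.973153352750266
```

View pics/g14.png

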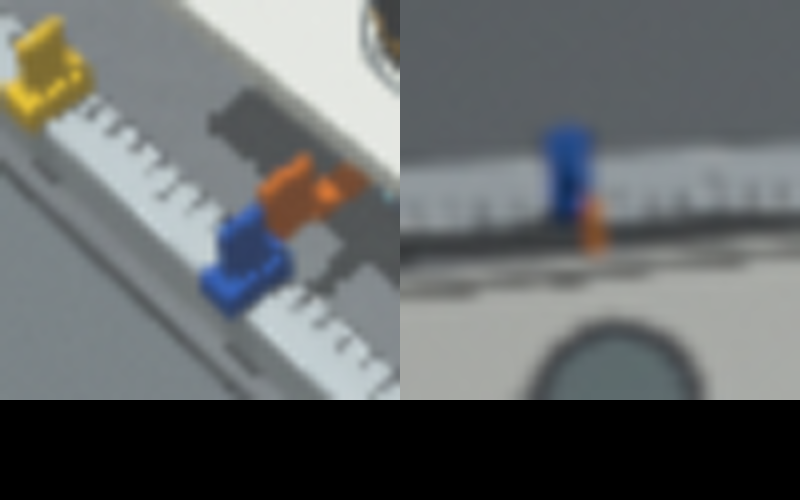

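move_arm(
  series=[
    [[0, 0.2, -0.1, 0.05, 0, 0, 0], [0, 0.2, -0.1, 0.05, 0, 0, 0], [0, 0.15, -0.1, 0.05, 0, 0, 0], [0, 0, -0.1, 0, 0, 0, 0], [0, 0, -0.05, 0, 0, 0, 0]],
  ],
)

```text
clock: 21.3
eef_pos: [0.4986, -0.0187, 0.0344]
tool_rot: [-0.042, 0.999, -0.003, -0.0]
ft_force: [-1.7, -0.4, 3.7]
grip_width: -0.0
```

```bash
python3 o.py; python3 gap.py; cat > blade.py <<'E'
# fit blade faces: render model edges; colour-mask centroid vs projected model of blade upper part
from h import *
from scipy.optimize import minimize
a=np.radians(5.35); w=np.array([.499,-.0208]); ex=np.array([np.cos(a),np.sin(a)]); ey=np.array([-np.sin(a),np.cos(a)]); bo=w+.085*ex
def proj(cam,P):
    i=bot.camera_info(cam); f=210/np.tan(np.radians(i['vfov'])/2); T=np.linalg.inv(np.array(i['cam_to_world']))
    q=P@T[:3,:3].T+T[:3,3]; return np.c_[f*q[:,0]/q[:,2]+i['cx'],f*q[:,1]/q[:,2]+i['cy']]
def W(x,y,z): return np.r_[bo+x*ex+y*ey,z]
for cam in ['scene','top']:
    z=np.load('g_'+cam+'.npz'); S=8
    for n,x0,x1,z0,z1,y in [('ptr',.1185,.1375,.06,.07,.042),('blue',.137,.163,.062,.074,.0445)]:
        print(cam,n,proj(cam,np.array([W(xx,y,zz) for xx in(x0,x1) for zz in (z0,z1)])).round(1).tolist(), 'px per mm y',(proj(cam,np.array([W(x0,y+.01,z1)]))-proj(cam,np.array([W(x0,y,z1)]))).round(2)/10)
s=np.load('g_scene.npz')['p']; t=np.load('g_top.npz')['p']
A=np.zeros((400,800,3),np.uint8); A[:,:400]=cv2.resize(s[215:255,205:245],(400,400),interpolation=cv2.INTER_CUBIC); A[:,400:]=cv2.resize(t[145:185,270:310],(400,400),interpolation=cv2.INTER_CUBIC)
import sys; save(sys.argv[1],A)
E
python3 blade.py g15.png
```

```text
21.3 [ 0.4986 -0.0187  0.0344] base rel x,y mm -0.3 1.9 (array([0.37, 0.01, 0.  ]), np.float64(94.8)) [-1.69 -0.43  3.71]
scene ptr 58 41.5 [39.1 43.5] 0.1252
scene blue 35 45.3 [43.4 47.3] 0.151
gap 3.746623571365319
top ptr 5 41.4 [39.8 41.9] 0.1259
top blue 6 43.3 [43.1 43.7] 0.1482
gap 1.8649677151542505
scene ptr [[239.7, 237.8], [239.5, 235.4], [233.7, 242.2], [233.4, 239.8]] px per mm y [[0.27  0.244]]
scene blue [[234.5, 242.2], [234.2, 239.3], [226.2, 248.3], [225.8, 245.4]] px per mm y [[0.271 0.248]]
top ptr [[288.0, 171.1], [288.1, 170.2], [287.6, 164.9], [287.7, 164.0]] px per mm y [[-0.341  0.02 ]]
top blue [[286.8, 164.9], [286.8, 163.8], [286.3, 156.5], [286.3, 155.3]] px per mm y [[-0.341  0.02 ]]
```

View pics/g15.png

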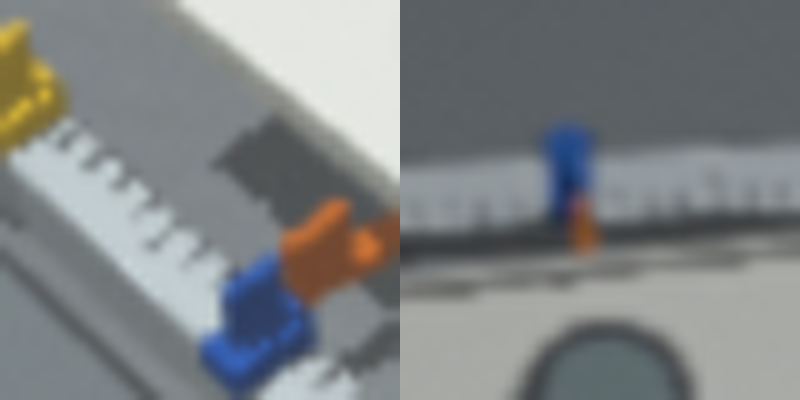

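move_arm(
  series=[
    [[0, 0.15, -0.15, 0.05, 0, 0, 0], [0, 0.15, -0.1, 0.05, 0, 0, 0], [0, 0, -0.1, 0, 0, 0, 0], [0, 0, 0, 0, 0, 0, 0], [0, 0, 0, 0, 0, 0, 0]],
  ],
)

```text
clock: 21.9
eef_pos: [0.4985, -0.0171, 0.0344]
tool_rot: [-0.041, 0.999, -0.005, 0.001]
ft_force: [-0.2, -0.1, 0.8]
grip_width: -0.0002
```

```bash
python3 o.py
```

```text
21.9 [ 0.4985 -0.0171  0.0344] base rel x,y mm -0.1 3.4 (array([0.51, 0.12, 0.  ]), np.float64(94.7)) [-0.19 -0.1   0.84]
```

move_arm(
  series=[
    [[0, 0, 2, 0, 0, 0, 0], [0, 0, 4.5, 0, 0, 0, 0], [0, 0, 4.5, 0, 0, 0, 0], [0, 0, 4.5, 0, 0, 0, 0], [1, 0, 4, 0, 0, 0, 0]],
  ],
)

```text
clock: 22.4
eef_pos: [0.4994, -0.0164, 0.2259]
tool_rot: [-0.042, 0.999, -0.004, -0.01]
ft_force: [1.4, 0.4, -0.0]
grip_width: 0.0003
```

move_arm(
  series=[
    [[4, 0.4, 0, 0, 0, 0, 0], [4, 0.4, 0, 0, 0, 0, 0], [4, 0.4, 0, 0, 0, 0, 0], [3, 0.3, 0, 0, 0, 0, 0], [0, 0, 0, 0, 0, 0, 0]],
  ],
)

```text
clock: 22.9
eef_pos: [0.6591, -0.0004, 0.2314]
tool_rot: [-0.042, 0.999, -0.004, -0.003]
ft_force: [0.5, -0.6, -0.3]
grip_width: 0.0
```

```bash
python3 o.py; cat > wg.py <<'E'
from h import *
import sys
a=np.radians(5.35); w=np.array([.499,-.0208]); ex=np.array([np.cos(a),np.sin(a)]); ey=np.array([-np.sin(a),np.cos(a)]); bo=w+.085*ex
o=bot.get_obs(); p,d=bot.camera('wrist'); save(sys.argv[1]+'.png',p); np.savez(sys.argv[1]+'.npz',p=p,d=d)
C=wcloud(d,o); hsv=cv2.cvtColor(p,cv2.COLOR_RGB2HSV); r=C[...,:2]-bo; X=r@ex; Y=r@ey
for n,lo,hi,zl,zh,xl,xh in [('ptr',2,16,.062,.08,.11,.145),('blue',100,130,.064,.085,.13,.17)]:
    m=(d>0)&(hsv[...,0]>=lo)&(hsv[...,0]<=hi)&(hsv[...,1]>110)&(hsv[...,2]>60)&(C[...,2]>zl)&(C[...,2]<zh)&(X>xl)&(X<xh)&(abs(Y)<.1)
    v,u=np.nonzero(m)
    if len(u): print(n,m.sum(),'Y',np.percentile(Y[m]*1000,[5,50,95]).round(1),'X',np.median(X[m]).round(4),'u',u.min(),u.max(),'v',v.min(),v.max())
P=C[(d>0)&(abs(C[...,2]-.14)<.006)&(abs(X-.05)<.05)]; print(len(P),cv2.minEnclosingCircle((P[:,:2]*1000).astype(np.float32)),np.median(P[:,2]))
E
python3 wg.py w16; cd pics; python3 -c "
import cv2;i=cv2.imread('w16.png');cv2.imwrite('w16c.png',cv2.resize(i[120:270,180:380],(800,600),interpolation=cv2.INTER_CUBIC))"
```

```text
22.9 [ 6.591e-01 -4.000e-04  2.314e-01] base rel x,y mm 161.2 5.2 (array([ 0.44, -0.33,  0.  ]), np.float64(94.8)) [ 0.53 -0.62 -0.3 ]
ptr 70 Y [40.1 42.1 44. ] X 0.1269 u 311 315 v 232 248
blue 74 Y [42.1 44.1 46.1] X 0.148 u 313 317 v 254 269
3475 ((636.1277465820312, 33.1534538269043), 24.96564292907715) 0.13904856237300234
```

View pics/w16.png

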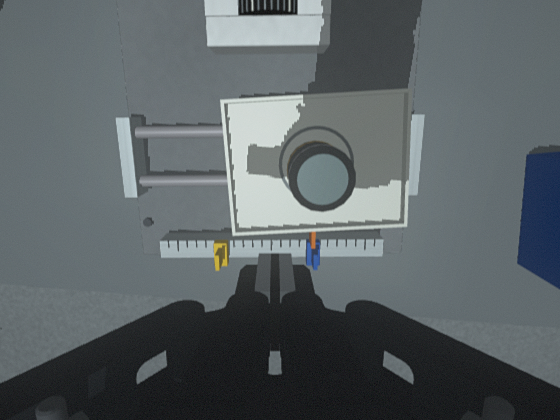

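View pics/w16c.png

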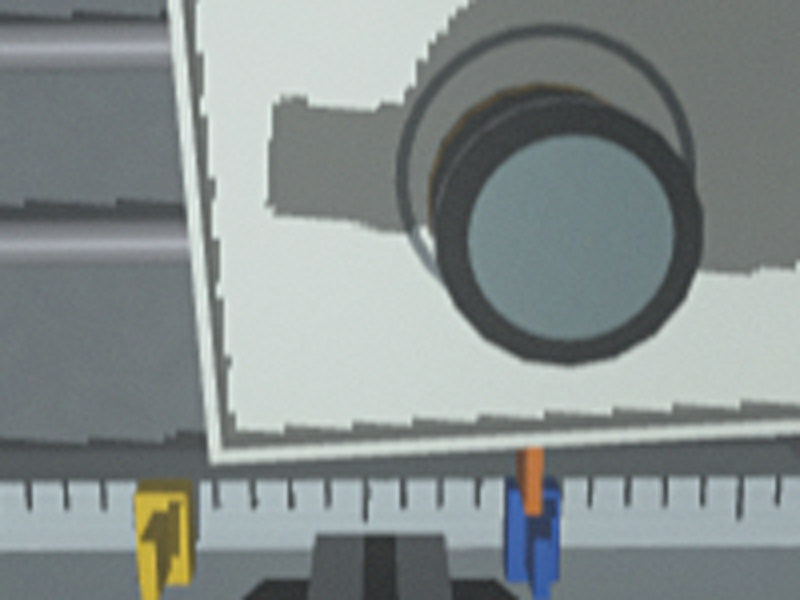

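The wrist view shows the orange pointer (313,240) about 2 mm short of the blue blade (315,260). Cell and tray are fine. One more small stroke for the rest.

move_arm(
  series=[
    [[-4, -0.6, 0, 0.2, 0, 0, 0], [-4.2, -0.6, 0, 0.2, 0, 0, 0], [-4.2, -0.6, 0, 0, 0, 0, 0], [-3.6, -0.5, 0, 0, 0, 0, 0], [0, 0, -3, 0, 0, 0, 0]],
  ],
)

```text
clock: 23.45
eef_pos: [0.4891, -0.0239, 0.1966]
tool_rot: [-0.042, 0.999, -0.0, -0.006]
ft_force: [1.7, 0.6, 0.5]
grip_width: -0.0001
```

```bash
python3 o.py
```

```text
23.45 [ 0.4891 -0.0239  0.1966] base rel x,y mm -10.2 -2.5 (array([ 0.05, -0.66,  0.  ]), np.float64(94.8)) [1.66 0.58 0.45]
```

move_arm(
  series=[
    [[0.3, 0, -4, 0, 0, 0, 0], [0.2, 0, -4, 0, 0, 0, 0], [0, 0, -4, 0, 0, 0, 0], [0, 0, -2, 0, 0, 0, 0], [0, 0, -0.5, 0, 0, 0, 0]],
  ],
)

```text
clock: 23.95
eef_pos: [0.4833, -0.0243, 0.0482]
tool_rot: [-0.041, 0.999, -0.0, -0.005]
ft_force: [-0.1, -0.8, 0.6]
grip_width: -0.0003
```

```bash
python3 o.py
```

```text
23.95 [ 0.4833 -0.0243  0.0482] base rel x,y mm -16.0 -2.3 (array([ 0.05, -0.6 ,  0.  ]), np.float64(94.7)) [-0.1  -0.76  0.62]
```

move_arm(
  series=[
    [[0.8, -0.1, 0, 0, -0.3, 0, 0], [0.6, -0.1, 0, 0, -0.3, 0, 0], [0.2, 0, -0.2, 0, 0, 0, 0], [0.1, 0, -0.3, 0, 0, 0, 0], [0, 0, -0.2, 0, 0, 0, 0]],
  ],
)

```text
clock: 24.45
eef_pos: [0.504, -0.0268, 0.0455]
tool_rot: [-0.041, 0.999, -0.001, 0.004]
ft_force: [-0.4, 0.3, 0.3]
grip_width: 0.0002
```

```bash
python3 o.py
```

```text
24.45 [ 0.504  -0.0268  0.0455] base rel x,y mm 4.4 -6.7 (array([0.08, 0.49, 0.  ]), np.float64(94.7)) [-0.42  0.33  0.25]
```

move_arm(
  series=[
    [[-0.2, 0, -0.4, 0, 0.2, 0, 0], [-0.1, 0, -0.4, 0, 0.1, 0, 0], [0, 0, -0.2, 0, 0, 0, 0], [0, 0, -0.1, 0, 0, 0, 0], [0, 0, -0.1, 0, 0, 0, 0]],
  ],
)

```text
clock: 24.95
eef_pos: [0.5013, -0.0267, 0.0342]
tool_rot: [-0.041, 0.999, -0.001, 0.002]
ft_force: [-3.8, 0.4, 14.7]
grip_width: 0.0001
```

```bash
python3 o.py
```

```text
24.95 [ 0.5013 -0.0267  0.0342] base rel x,y mm 1.7 -6.4 (array([0.07, 0.26, 0.  ]), np.float64(94.7)) [-3.81  0.42 14.75]
```

move_arm(
  series=[
    [[0, 0.2, -0.05, 0, 0, 0, 0], [0, 0.2, -0.1, 0, 0, 0, 0], [0, 0, -0.1, 0, 0, 0, 0], [0, 0, -0.1, 0, 0, 0, 0], [0, 0, -0.1, 0, 0, 0, 0]],
  ],
)

```text
clock: 25.45
eef_pos: [0.501, -0.0242, 0.0343]
tool_rot: [-0.041, 0.999, -0.003, 0.003]
ft_force: [-2.7, -0.6, 7.7]
grip_width: 0.0001
```

```bash
python3 o.py; python3 gap.py
```

```text
25.45 [ 0.501  -0.0242  0.0343] base rel x,y mm 1.7 -3.9 (array([0.28, 0.37, 0.  ]), np.float64(94.7)) [-2.66 -0.56  7.67]
scene ptr 58 45.1 [42.8 46.9] 0.1255
scene blue 36 45.0 [42.4 46.7] 0.1509
gap -0.06997785605761919
top ptr 6 44.7 [43.  45.9] 0.1277
top blue 11 43.7 [43. 49.] 0.1504
gap -0.9453690094520084
```

Moved 2.5 mm of rim. The gap now reads about 0. I'll lift straight up and check with the wrist camera.

move_arm(
  series=[
    [[0, 0, 1, 0, 0, 0, 0], [0, 0, 4, 0, 0, 0, 0], [0, 0, 5, 0, 0, 0, 0], [0, 0, 5, 0, 0, 0, 0], [1, 0, 4.5, 0, 0, 0, 0]],
  ],
)

```text
clock: 26.05
eef_pos: [0.5021, -0.0238, 0.2301]
tool_rot: [-0.041, 0.999, -0.002, -0.006]
ft_force: [1.5, 0.1, 0.4]
grip_width: 0.0
```

move_arm(
  series=[
    [[4, 0.2, 0, 0, 0, 0, 0], [4, 0.2, 0, 0, 0, 0, 0], [4, 0.2, 0, 0, 0, 0, 0], [3, 0.2, 0, 0, 0, 0, 0], [0, 0, 0, 0, 0, 0, 0]],
  ],
)

```text
clock: 26.55
eef_pos: [0.6619, -0.0157, 0.2435]
tool_rot: [-0.041, 0.999, -0.003, 0.005]
ft_force: [0.0, -0.1, -0.8]
grip_width: -0.0002
```

```bash
python3 o.py; python3 wg.py w17; python3 gap.py; cd pics; python3 -c "
import cv2;i=cv2.imread('w17.png');cv2.imwrite('w17c.png',cv2.resize(i[80:280,140:420],(800,571),interpolation=cv2.INTER_CUBIC))"
```

```text
26.55 [ 0.6619 -0.0157  0.2435] base rel x,y mm 162.7 -10.3 (array([0.28, 0.63, 0.  ]), np.float64(94.7)) [ 0.01 -0.07 -0.79]
ptr 71 Y [42.2 44.  46. ] X 0.127 u 327 331 v 224 239
blue 72 Y [42.1 44.  46. ] X 0.1482 u 326 331 v 244 260
3239 ((635.9188842773438, 34.7017936706543), 25.049848556518555) 0.1390974479639414
scene ptr 57 44.8 [42.  46.7] 0.1266
scene blue 39 45.0 [42.6 46.4] 0.1519
gap 0.1774992186176263
top ptr 6 44.7 [43.  45.9] 0.1263
top blue 3 43.8 [43.7 45.1] 0.1424
gap -0.8379309988013119
```

View pics/w17c.png

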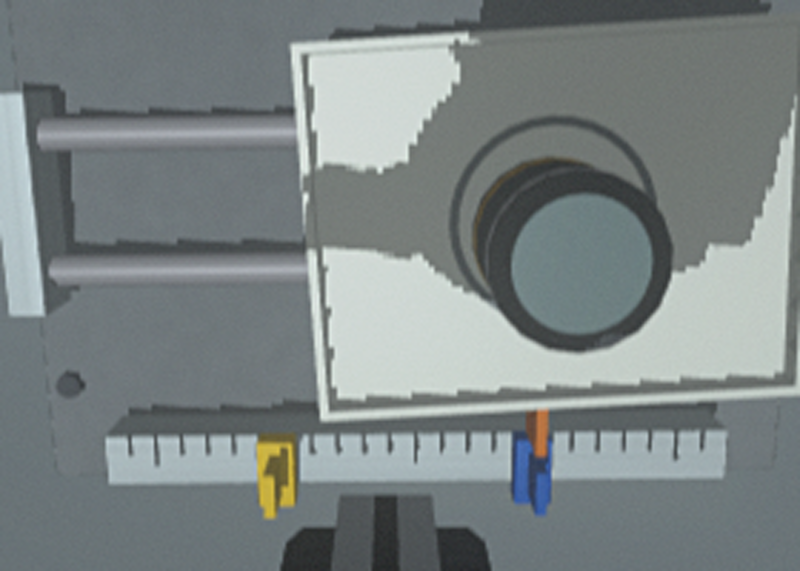

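The pointer and blue blade coincide in the wrist view (u 327–331 vs 326–331, both at base y 44.0). The tray is level, the cell upright, and the robot is clear. Handing in.

```bash
python3 -c "
from workcell import bot
print(bot.job_done())"
```

```text
the job is handed in; nothing more can be done
None
```

I set the dark lens cell upright inside the tray's ring and let go of it. I then rolled the thumbwheel with the shut fingertips in four lifted strokes until the pointer met the blue flag. I handed the job in at about 27 s, with the arm raised clear of everything.

**Last checks**
- **Pointer against blue flag:** the wrist camera put both at base y 44.0 mm, a gap of 0.0 mm. The scene camera gave +0.2 mm and the coarser top camera −0.8 mm, from only a few pixels.
- **Lens cell:** it stands upright, with its top at 139 mm and its centre about 3 to 5 mm from the estimated pad centre when I released it.
- **Tray:** it looked level and still in place on the carriage in the last wrist picture. I did not measure its tilt.

**What went wrong**
- **First grasp:** the fingertips sit about 34 mm behind the reported TCP. The first grasp therefore closed on the lens cell's glass top, with up to about 38 N upward at the wrist. The cell did not move, and I allowed for the offset from then on.
- **Wheel pressure:** the press was mostly 4 to 9 N, with readings of 12 and 15 N before the third and fourth strokes.

I did not re-measure the jar, the parts bin or the green look-alike at the end; I never reached for any of them.

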